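# Right the toppled cologne bottles and clamp them in the quake rack

## Task

A tremor has knocked over the cologne bottles on the hall console. Flip the rack's red-knobbed cam lever fully open, stand every bottle upright in the channel between the rack's pad and its back fence (any order, any place along it), and only then flip the lever back over its centre until it snaps fully shut and clamps them; leave the other things on the console where they are.

Things in the scene. Friction and masses are not known exactly. Their poses are not given: they have to be found in the camera images.
- rack: Bottle rack fixed to the console: aluminium plate 10 mm thick, with a channel along its y axis between a sprung pad (front) and a fence (back). Origin on the console top under the channel's middle; x points across the channel to the fence, away from the robot. Plate: x -60 to 45, y -210 to 160 mm, plus a tongue to x -110 under the pivot. Dark dots at y -120, -40, 40, 120 mm mark handy places.
- fence (a point): Middle of the wooden back fence's inner face, at x +29 mm in the rack's frame, 23 mm above the console. The fence is 8 mm thick, reaches 160 mm to either side along y, and its top is 36 mm above the console.
- pad_face (a point): Middle of the black rubber pad's face, 23 mm up; pad 300 mm long, top 34 mm above the console, on a steel bar (together 20 mm thick). Lever open: x -29 mm in the rack's frame (channel 58 mm wide). As the lever closes the pad slides about 20 mm to the fence and squeezes 42 mm bottles there with 5 to 8 N in all.
- lever (a joint): Over-centre cam lever on an upright pivot at the rack's -y end, rad. 0 = open, pointing along the rack's -y; 1.5 = shut on its stop, pointing along its -x (to the robot); clockwise from above as it grows. Closing takes up to 6 to 8 N at the knob near 0.7; past dead centre (1.2) it snaps to 1.5, before it it springs back open. 4 to 6 N at the knob unlocks it. Found shut.
- lever_knob (a point): Point on the axis of the upright round red knob at the lever's end (24 mm in diameter, from 56 to 102 mm above the console); this point is 80 mm above the console and 90 mm from the pivot axis. The steel lever arm below it is 20 mm wide, 46 to 56 mm above the console.
- lever_pivot (a point): Point on the lever's upright pivot axis, at x -80, y -185 mm in the rack's frame, 51 mm above the console.
- bottle0: Lemon-yellow square cologne bottle with round brass cap, found toppled on its side on the console; may be absent. Body 42 x 42 mm and 100 mm tall, with flat faces; cap 26 mm in diameter, up to 128 mm above the base. Origin at the centre of its base; its z axis points through the cap, its x and y axes are square to the faces. About 135 to 235 g. It starts with its cap pointing to the robot's right or towards the robot.
- bottle1: Lemon-yellow square cologne bottle with round brass cap, found toppled on its side on the console; may be absent. Body 42 x 42 mm and 100 mm tall, with flat faces; cap 26 mm in diameter, up to 128 mm above the base. Origin at the centre of its base; its z axis points through the cap, its x and y axes are square to the faces. About 135 to 235 g. It starts with its cap pointing to the robot's right or towards the robot.
- bottle2: Lemon-yellow square cologne bottle with round brass cap, found toppled on its side on the console; may be absent. Body 42 x 42 mm and 100 mm tall, with flat faces; cap 26 mm in diameter, up to 128 mm above the base. Origin at the centre of its base; its z axis points through the cap, its x and y axes are square to the faces. About 135 to 235 g. It starts with its cap pointing to the robot's right or towards the robot.
- bottle3: Lemon-yellow square cologne bottle with round brass cap, found toppled on its side on the console; may be absent. Body 42 x 42 mm and 100 mm tall, with flat faces; cap 26 mm in diameter, up to 128 mm above the base. Origin at the centre of its base; its z axis points through the cap, its x and y axes are square to the faces. About 135 to 235 g. It starts with its cap pointing to the robot's right or towards the robot.
- bowl: bystander: green ceramic bowl, 140 mm wide, 55 mm high; origin under its centre
- key0: bystander: flat steel key, about 55 mm long, 4 mm thick; origin under its middle
- key1: bystander: flat steel key, about 55 mm long, 4 mm thick; origin under its middle
- dial: bystander: round white plastic thermostat dial cover, 80 mm wide, 27 mm high; origin under its centre
- stand: bystander: clear acrylic phone stand, foot 85 x 75 mm, 100 mm high; origin under the foot's centre
- shoehorn: bystander: flat wooden shoehorn, 185 mm long, 38 mm wide, 9 mm high, behind the rack; origin under its middle
There are look-alikes about, which are no part of the job. What is shaped like the bottle3 but blue or purple is not meant.

How it is judged:
On the way, in this order (a step that is already met when the one before it is completed fails the run):
1. the cam lever is flipped fully open (below 0.25 rad) (value of joint lever below 0.25 rad), for 0.2 s.
2. with the lever open (below 0.4 rad), every bottle stands upright on the plate between pad and fence (x of bottle0 in the frame of rack between -0.014 and 0.014 m and y of bottle0 in the frame of rack between -0.155 and 0.155 m and z of bottle0 in the frame of rack between 0.004 and 0.016 m and angle between each of bottle0, bottle1, bottle2, bottle3's own z axis and vertical below 0.15 rad and linear speed of each of bottle0, bottle1, bottle2, bottle3 below 0.03 m/s and x of bottle1 in the frame of rack between -0.014 and 0.014 m and y of bottle1 in the frame of rack between -0.155 and 0.155 m and z of bottle1 in the frame of rack between 0.004 and 0.016 m and x of bottle2 in the frame of rack between -0.014 and 0.014 m and y of bottle2 in the frame of rack between -0.155 and 0.155 m and z of bottle2 in the frame of rack between 0.004 and 0.016 m and x of bottle3 in the frame of rack between -0.014 and 0.014 m and y of bottle3 in the frame of rack between -0.155 and 0.155 m and z of bottle3 in the frame of rack between 0.004 and 0.016 m and value of joint lever below 0.4 rad), for 0.2 s.
3. the lever has snapped shut past its centre (above 1.42 rad) (value of joint lever above 1.42 rad), for 0.2 s.
At the end, for the whole second after the job is handed in: The lever is shut past its centre (above 1.42 rad) and every bottle present stands at rest on the rack's plate between pad and fence: upright within 0.15 rad, its base centre within 14 mm of the channel's middle line and within 155 mm of the rack's middle along it (x of bottle0 in the frame of rack between -0.014 and 0.014 m and y of bottle0 in the frame of rack between -0.155 and 0.155 m and z of bottle0 in the frame of rack between 0.004 and 0.016 m and angle between each of bottle0, bottle1, bottle2, bottle3's own z axis and vertical below 0.15 rad and linear speed of each of bottle0, bottle1, bottle2, bottle3 below 0.03 m/s and x of bottle1 in the frame of rack between -0.014 and 0.014 m and y of bottle1 in the frame of rack between -0.155 and 0.155 m and z of bottle1 in the frame of rack between 0.004 and 0.016 m and x of bottle2 in the frame of rack between -0.014 and 0.014 m and y of bottle2 in the frame of rack between -0.155 and 0.155 m and z of bottle2 in the frame of rack between 0.004 and 0.016 m and x of bottle3 in the frame of rack between -0.014 and 0.014 m and y of bottle3 in the frame of rack between -0.155 and 0.155 m and z of bottle3 in the frame of rack between 0.004 and 0.016 m and value of joint lever above 1.42 rad); the robot touches nothing.
It fails at once if one of the other things (bowl, keys, dial cover, phone stand, shoehorn) is pushed more than 5 cm from its place (distance of any of bowl, key0, key1, dial, stand, shoehorn from where it was at the start of the episode above 0.05 m).
Of bottle0, bottle1, bottle2, bottle3 only 3 to 4 are there at a start; the rules pass over those that are not, and their reading is None.
At some moment in a run one of bottle0, bottle1, bottle2, bottle3 may be knocked a few centimetres aside while the robot is not near it.
It also fails if it takes over 210 s, if anything falls off the work surface, if the arm or the gripper's body presses on something with over 40 N, if the wrist force passes 120 N, or if a joint passes its speed limit or range.

## Robot

A 6-joint arm with a two-finger parallel gripper is mounted at the origin on the work surface. World frame = base frame: x ahead of the robot, y to its left, z up, the work surface at z = 0. Lengths are in m, angles in rad, forces in N, time in s.
With the tool pointing down it reaches from about 0.35 to 0.95 m from the base axis. Payload 17.4 kg.
Tool frame: the origin (TCP) lies between the finger pads; the fingertips stand 25 mm ahead of it and the grasp point (between the pads) lies 6 mm ahead of it; z points along the fingers, y is the line along which they close (so a half turn about z gives the same grasp; the last joint's range is limited). The gripper opens to 93 mm and grips with 3 to 60 N. Pads are 15 mm wide; open, the fingers measure 128 mm over their backs; the gripper's body (75 mm by 188 mm) begins 65 mm behind the grasp point.
Start: joints at [1.14, 0.116, 1.442, -0, 1.584, -0.038], TCP at [0.258, 0.624, 0.244] pointing down, gripper open.
Joint ranges: [-2.83, 2.83], [-0.83, 2.19], [0.07, 2.5], [-1.14, 4.28], [0.01, 3], [-2.97, 2.97]. Speed limits (rad/s): [1.89, 1.89, 2.22, 3.14, 3.14, 3.14].

## Interface

Orientations are given as [roll, pitch, yaw] about the fixed x, y, z axes, in that order (R = Rz(yaw) Ry(pitch) Rx(roll)).
In Python, from plant import read_state, camera, sign_off gives the robot as it stands.
- The arm moves only by the tool play_rows, never from a script. Its argument "rows" is a list of rows, each a list of 3 entries, a list of its own where there are three numbers: the shift along the tool's x, y, z in m, then the turn, a rotation vector about the tool's x, y, z in rad, then the closure, from -1 (fully open) to 1 (shut). In form: [[[dx, dy, dz], [ax, ay, az], gripper], ...]. A call has 1 to 12 rows; each row is the pose to reach, as a shift and turn from the pose commanded when the call began, along the tool's axes at that moment; what a row does not reach only later rows make up. A row lasts 1/12 s, in which the tool goes at most 41.7 mm and 7.16 degrees, less where a joint would pass 70% of its speed; a pose out of reach is approached as far as the arm can. A call with a gripper value outside its range is refused whole. The fingers move at their own pace and stop on an object; "force" is the grip in N (left out, the last holds). Time passes only in rows, so rows that repeat a pose let the fingers close. It gives the time, the measured TCP pose, the force, the opening and the grip force at its end, in the units of the state.
- read_state(): the state, without advancing time (a new reading comes with each control period).
- camera(name): name is "side" or "top" or "wrist"; returns a dict with "frame" (480x640x3 uint8, red, green, blue), "range_z" (480x640 float32, m along the optical axis (not along the pixel's ray), 0 where there is no reading), "mtx" (3x3 intrinsics, pixels), "distortion" ([k1, k2, p1, p2, k3] as OpenCV has them; the pictures are not rectified), "T" (4x4, takes a point from camera to world coordinates). Camera axes: x right, y up, looking along -z (the intrinsics and any distortion apply to the point x, -y, -z); pixel columns grow to the right and rows downward; lengths in m; the calibration is good to about 2 mm. A picture is of the moment at which its call begins.
- sign_off(): hands the job in; it is judged then, once.
The state is a dict: "time_s": time; "joints": joint angles; "joint_vel": joint speeds; "joint_torque": joint torques, N m; "position": TCP position; "orientation": TCP orientation; "force": force on the tool from outside, world axes, zero at the start; "torque": the same for the moment, N m; "grip_width": opening from 0.0 (shut) to 1.0 (fully open); "gripper_force": force on a finger pad.
Only numpy, scipy, OpenCV 4.12 (cv2) and the standard library are available. Lean on these libraries where they do the work, as an engineer would, in place of code of your own. Each camera call takes 0.05 s, during which the arm holds its last target. There are 200 camera calls.

## Working session

There is one attempt and no reset: what is moved stays moved. The work goes in short steps, Python scripts to look and compute and a tool call to move; the robot and the scene stay as the last step left them, time stands still between calls to the robot, and variables do not carry over. Pictures are saved under pics/ and viewed, at most 16 in all, crops included, and the job is handed in when it is done.

Besides the shell and the picture viewer there is one more tool, called after "Emit:" as name([rows], argument=value, ...), one row to a line, values as JSON. play_rows: Moves the arm, as the interface text tells. Its arguments: {"type":"object","properties":{"rows":{"type":"array"},"force":{"type":"number"}},"required":["rows"]}

```bash
mkdir -p pics; ls; cat > h.py <<'E'
import numpy as np, cv2
from plant import read_state, camera, sign_off
from scipy.spatial.transform import Rotation as Ro
def rays(c,uv):
    p=cv2.undistortPoints(np.array(uv,float).reshape(-1,1,2),c["mtx"],np.array(c["distortion"],float)).reshape(-1,2)
    d=np.c_[p[:,0],-p[:,1],-np.ones(len(p))]
    return d@c["T"][:3,:3].T, c["T"][:3,3]
def onplane(c,uv,z):
    d,o=rays(c,uv); return o+d*((z-o[2])/d[:,2])[:,None]
def cloud(c,mask):
    v,u=np.nonzero(mask&(c["range_z"]>0)); 
    d,o=rays(c,np.c_[u,v]); return o+d*c["range_z"][v,u][:,None], np.c_[u,v]
E
python3 - <<'E'
from h import *
for n in("top","side"):
    c=camera(n); cv2.imwrite(f"pics/{n}0.png",c["frame"][:,:,::-1]); print(n,c["T"].round(3).tolist(),c["mtx"][0,0])
    np.savez(f"{n}0.npz",**c)
print(read_state())
E
```

```text
pics
top [[0.016, 0.995, -0.096, 0.465], [-1.0, 0.017, 0.007, 0.055], [0.009, 0.096, 0.995, 1.165], [0.0, 0.0, 0.0, 1.0]] 442.998583179392
side [[0.93, 0.245, -0.273, 0.217], [-0.367, 0.597, -0.713, -0.89], [-0.012, 0.764, 0.645, 0.916], [0.0, 0.0, 0.0, 1.0]] 549.3711870773625
{'time_s': 0.1, 'joints': array([ 1.14016567e+00,  1.16421245e-01,  1.44219747e+00,  1.78037002e-06,
        1.58398555e+00, -3.77967640e-02]), 'joint_vel': array([ 0.00021856, -0.000879  , -0.00215157, -0.00017967, -0.00018767,
       -0.00074608]), 'joint_torque': array([ 4.79643582e-03, -7.22893667e+01, -6.23863506e+01,  7.82330940e-02,
        2.28043401e-02, -5.22635844e-05]), 'position': array([0.25833627, 0.6234402 , 0.24299091]), 'orientation': array([-3.14058183e+00, -4.00056161e-05,  2.74875876e+00]), 'force': array([-0.40566418,  0.38345368,  0.00575977]), 'torque': array([ 0.0141115 , -0.01408912, -0.01592409]), 'gripper_force': 0.0, 'grip_width': 1.0022002229765714}
```

View pics/top0.png

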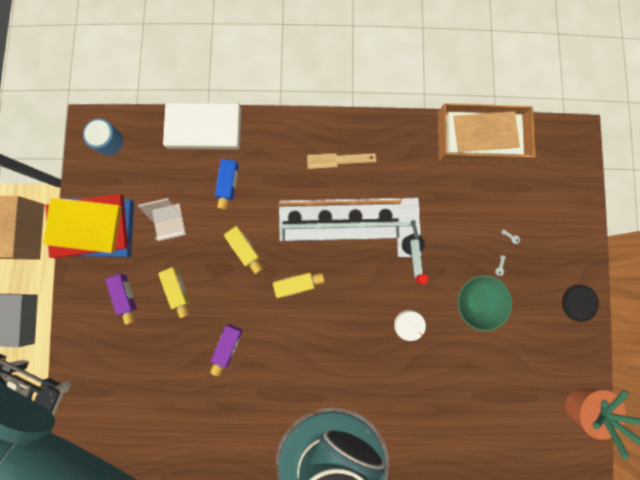

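View pics/side0.png

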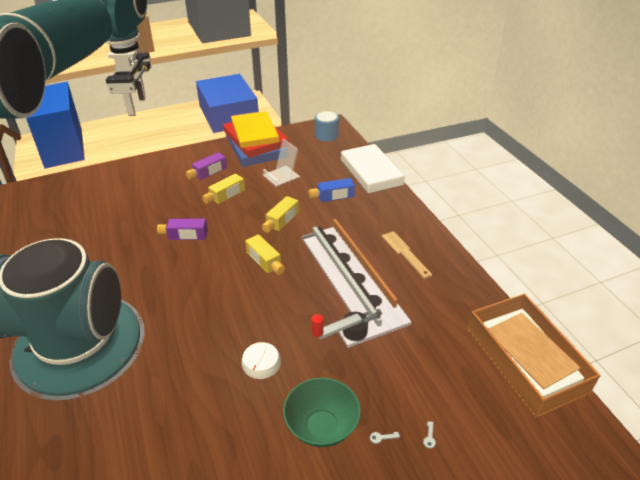

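The top view shows three yellow bottles, at (241,249), (173,292) and (298,286). The rack dots run from (295,216) to (385,216), and the red knob is at (422,280). The purple and blue look-alikes are at (226,349), (121,298) and (227,183). The side view agrees, with the lever shut and no fourth yellow bottle in sight.

```bash
cat >> h.py <<'E'
def snap(n):
    c=camera(n); c["hsv"]=cv2.cvtColor(c["frame"],cv2.COLOR_RGB2HSV).astype(int); return c
def ymask(c):
    h=c["hsv"]; return (h[...,0]>=24)&(h[...,0]<=34)&(h[...,1]>120)&(h[...,2]>110)
def bottles(c,zmin=.030,zmax=.055):
    """lying bottles: list of (centre of body, cap dir, size); from the depth of top face + brass cap"""
    m=ymask(c).astype(np.uint8); n,l,st,_=cv2.connectedComponentsWithStats(m)
    h=c["hsv"]; br=(h[...,0]>=10)&(h[...,0]<=23)&(h[...,1]>110)&(h[...,2]>100); out=[]
    for i in range(1,n):
        if st[i,4]<150: continue
        P,uv=cloud(c,l==i); zmed=np.median(P[:,2])
        if P[:,0].min()<.2: continue
        big=cv2.morphologyEx((l==i).astype(np.uint8),cv2.MORPH_CLOSE,np.ones((13,13)))
        T=onplane(c,np.argwhere(big)[:,::-1],.042); r=cv2.minAreaRect(T[:,:2].astype(np.float32)*1000)
        box=cv2.boxPoints(r)/1000; e=[box[1]-box[0],box[2]-box[1]]; ax=max(e,key=np.linalg.norm); ax/=np.linalg.norm(ax)
        ctr=np.array(r[0])/1000
        B,_=cloud(c,br&(cv2.dilate(big,np.ones((25,25)))>0)&(big==0)); 
        B=B[(np.linalg.norm(B[:,:2]-ctr,axis=1)<.09)&(B[:,2]>.012)&(B[:,2]<.06)]
        cap=B.mean(0) if len(B) else np.full(3,np.nan)
        if len(B) and ax@(cap[:2]-ctr)<0: ax=-ax
        out.append(dict(ctr=ctr,ax=ax,yaw=np.degrees(np.arctan2(ax[1],ax[0])),size=np.array(r[1]),zq=np.percentile(P[:,2],[5,50,95]),cap=cap,capoff=[ax@(cap[:2]-ctr),ax[0]*(cap[1]-ctr[1])-ax[1]*(cap[0]-ctr[0])],px=c and st[i,:5],nb=len(B)))
    return out
E
python3 - <<'E'
from h import *
np.set_printoptions(precision=4,suppress=True)
for n in("top","side"):
    c=snap(n)
    print(n)
    for b in bottles(c): print({k:(np.round(v,4).tolist()) for k,v in b.items()})
    h=c["hsv"]
    m=((h[...,0]<6)|(h[...,0]>174))&(h[...,1]>180)&(h[...,2]>120)
    P,uv=cloud(c,m); s=(P[:,2]>.05)&(P[:,2]<.115)&(P[:,1]<.1)&(P[:,0]>.3)&(P[:,0]<.7); print("knob",s.sum(),P[s].mean(0),P[s].min(0),P[s].max(0))
    t=s&(P[:,2]>.096); print("knobtop",t.sum(),P[t].mean(0))
    A,_=cloud(c,np.ones((480,640),bool))
    f=(A[:,2]>.031)&(A[:,2]<.04)&(A[:,0]>.5)&(A[:,0]<.8)
    V,UV=cloud(c,(h[...,2]<70))
    s=(V[:,2]>.006)&(V[:,2]<.016)&(V[:,0]>.5)&(V[:,0]<.8)
    mm=np.zeros((480,640),np.uint8); mm[UV[s][:,1],UV[s][:,0]]=1
    k,l,st,ce=cv2.connectedComponentsWithStats(mm)
    for i in range(1,k):
        if st[i,4]>25: print("dot",st[i].tolist(),onplane(c,[ce[i]],.01)[0])
    V,UV=cloud(c,(h[...,1]>90)&(h[...,0]<22))
    s=(V[:,2]>.024)&(V[:,2]<.042)&(V[:,0]>.55)&(V[:,0]<.75)&(V[:,1]>-.15)&(V[:,1]<.25)
    print("fence",s.sum(), cv2.minAreaRect((V[s][:,:2]*1000).astype(np.float32)) if s.sum() else 0, np.percentile(V[s][:,2],[5,50,95]) if s.sum() else 0)
E
```

```text
top
{'ctr': [0.6012, 0.6628], 'ax': [0.10790000110864639, 0.9941999912261963], 'yaw': 83.80619812011719, 'size': [187.0239, 125.068], 'zq': [0.0708, 0.0743, 0.0775], 'cap': [0.5742, 0.668, 0.0525], 'capoff': [0.0023, 0.0274], 'px': [42, 197, 76, 55, 3159], 'nb': 107}
{'ctr': [0.5526, 0.2397], 'ax': [-0.8046000003814697, -0.5938000082969666], 'yaw': -143.57479858398438, 'size': [98.7793, 40.8983], 'zq': [0.0376, 0.0409, 0.0443], 'cap': [0.5202, 0.2121, 0.0305], 'capoff': [0.0424, 0.0029], 'px': [225, 227, 33, 38, 602], 'nb': 164}
{'ctr': [0.4432, 0.4113], 'ax': [-0.9204000234603882, -0.39089998602867126], 'yaw': -156.9868927001953, 'size': [98.366, 44.704], 'zq': [0.0363, 0.041, 0.0446], 'cap': [0.4078, 0.3939, 0.0291], 'capoff': [0.0394, 0.0022], 'px': [159, 268, 29, 40, 623], 'nb': 139}
{'ctr': [0.4562, 0.1059], 'ax': [0.2581000030040741, -0.9660999774932861], 'yaw': -75.04049682617188, 'size': [38.4414, 97.091], 'zq': [0.0376, 0.041, 0.0445], 'cap': [0.463, 0.0679, 0.0338], 'capoff': [0.0384, -0.0032], 'px': [274, 274, 39, 23, 581], 'nb': 159}
knob 91 [ 0.4764 -0.208   0.0957] [ 0.
[... 1028 characters left out ...]
aw': -143.42140197753906, 'size': [96.9378, 36.0716], 'zq': [0.0398, 0.0428, 0.0456], 'cap': [0.5346, 0.2126, 0.0302], 'capoff': [0.033, 0.0116], 'px': [267, 197, 30, 22, 292], 'nb': 324}
{'ctr': [0.4569, 0.1054], 'ax': [0.257099986076355, -0.9664000272750854], 'yaw': -75.09940338134766, 'size': [38.6246, 94.3967], 'zq': [0.0395, 0.0423, 0.0455], 'cap': [0.4621, 0.0637, 0.0304], 'capoff': [0.0416, -0.0057], 'px': [246, 235, 33, 26, 408], 'nb': 335}
knob 212 [ 0.4744 -0.216   0.0891] [ 0.4653 -0.2249  0.059 ] [ 0.4892 -0.2     0.1054]
knobtop 97 [ 0.4765 -0.2131  0.1012]
fence 492 ((652.2095947265625, 54.07536315917969), (90.70490264892578, 402.375), 18.399335861206055) [0.0254 0.0349 0.0388]
```

```bash
cat >> h.py <<'E'
O=np.array([.639,-.0125]); YAW=.039
def rack(x,y): 
    c,s=np.cos(YAW),np.sin(YAW); return O+[c*x-s*y,s*x+c*y]
def down(yaw): return Ro.from_euler("xyz",[np.pi,0,yaw])
def tilt(az,el):
    """tool z: horizontal azimuth az, el rad below horizontal; y horizontal (two choices)"""
    z=np.array([np.cos(az)*np.cos(el),np.sin(az)*np.cos(el),-np.sin(el)]); y=np.array([-np.sin(az),np.cos(az),0])
    A=Ro.from_matrix(np.c_[np.cross(y,z),y,z]); B=A*Ro.from_rotvec([0,0,np.pi]); return A,B
def cur():
    s=read_state(); return np.array(s["position"]),Ro.from_euler("xyz",s["orientation"])
def rel(p,R,p0=None,R0=None):
    if p0 is None: p0,R0=cur()
    return R0.inv().apply(np.array(p)-p0).round(4).tolist(),(R0.inv()*R).as_rotvec().round(3).tolist()
E
python3 - <<'E'
from h import *
k=[.477,-.2105]
print(rel([*k,.2],down(.11)))
piv=rack(-.08,-.185); print(piv, np.array(k)-piv)
E
```

```text
([-0.5213, -0.6867, 0.0437], [-0.0, 0.001, 2.639])
[ 0.566274   -0.20047853] [-0.089274   -0.01002147]
```

Emit:
play_rows([
  [[-0.521, -0.687, 0.0], [0, 0, 2.64], -0.075],
  [[-0.521, -0.687, 0.0], [0, 0, 2.64], -0.075],
  [[-0.521, -0.687, 0.0], [0, 0, 2.64], -0.075],
  [[-0.521, -0.687, 0.0], [0, 0, 2.64], -0.075],
  [[-0.521, -0.687, 0.0], [0, 0, 2.64], -0.075],
  [[-0.521, -0.687, 0.0], [0, 0, 2.64], -0.075],
  [[-0.521, -0.687, 0.0], [0, 0, 2.64], -0.075],
  [[-0.521, -0.687, 0.0], [0, 0, 2.64], -0.075],
  [[-0.521, -0.687, 0.0], [0, 0, 2.64], -0.075],
  [[-0.521, -0.687, 0.0], [0, 0, 2.64], -0.075],
  [[-0.521, -0.687, 0.0], [0, 0, 2.64], -0.075],
  [[-0.521, -0.687, 0.0], [0, 0, 2.64], -0.075],
])

```text
time_s: 1.2
position: [0.3848, 0.138, 0.2438]
orientation: [3.141, -0.0, 1.243]
force: [1.0, 0.5, 0.7]
grip_width: 0.536
gripper_force: 0.0
```

```bash
python3 -c "
from h import *
print(rel([.477,-.2105,.2],down(.11)),read_state()['joints'].round(2))"
```

```text
([-0.3003, 0.1994, 0.0438], [0.0, -0.001, 1.133]) [ 0.28 -0.49  1.97 -0.    1.67  0.61]
```

Emit:
play_rows([
  [[-0.3, 0.2, 0.0], [0, 0, 1.133], -0.075],
  [[-0.3, 0.2, 0.0], [0, 0, 1.133], -0.075],
  [[-0.3, 0.2, 0.0], [0, 0, 1.133], -0.075],
  [[-0.3, 0.2, 0.0], [0, 0, 1.133], -0.075],
  [[-0.3, 0.2, 0.0], [0, 0, 1.133], -0.075],
  [[-0.3, 0.2, 0.0], [0, 0, 1.133], -0.075],
  [[-0.3, 0.2, 0.0], [0, 0, 1.133], -0.075],
  [[-0.3, 0.2, 0.0], [0, 0, 1.133], -0.075],
  [[-0.3, 0.2, 0.0], [0, 0, 1.133], -0.075],
  [[-0.3, 0.2, 0.0], [0, 0, 1.133], -0.075],
  [[-0.3, 0.2, 0.044], [0, 0, 1.133], -0.075],
  [[-0.3, 0.2, 0.044], [0, 0, 1.133], -0.075],
])

```text
time_s: 2.2
position: [0.4782, -0.2075, 0.1941]
orientation: [-3.138, 0.005, 0.116]
force: [-1.5, 0.8, -2.9]
grip_width: 0.538
gripper_force: 0.0
```

```bash
python3 - <<'E'
from h import *
print(rel([.477,-.2105,.092],down(.11)),read_state()['joints'].round(2))
c=snap("wrist"); h=c["hsv"]; m=((h[...,0]<6)|(h[...,0]>174))&(h[...,1]>180)&(h[...,2]>120)
P,uv=cloud(c,m); s=P[:,2]>.096; print(s.sum(),P[s].mean(0), (P[s].min(0)+P[s].max(0))/2)
cv2.imwrite("pics/w1.png",c["frame"][:,:,::-1])
E
```

```text
([-0.001, 0.0032, 0.1021], [-0.004, 0.005, 0.006]) [-0.46 -0.2   1.83  0.    1.52  1.  ]
1186 [ 0.48059979 -0.20972137  0.10108722] [ 0.47972864 -0.20979204  0.0997132 ]
```

View pics/w1.png

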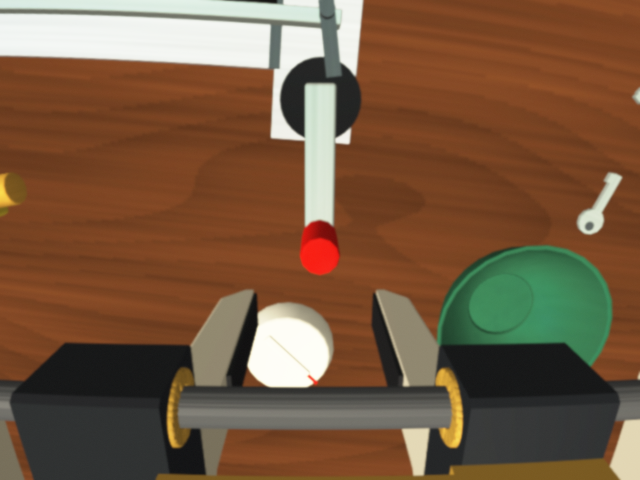

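The wrist view shows the knob at (319,250), lined up between the finger planes. I'll lower the gripper and cage the knob.

Emit:
play_rows([
  [[0, 0.003, 0.04], [0, 0, 0], -0.075],
  [[0, 0.003, 0.08], [0, 0, 0], -0.075],
  [[0, 0.003, 0.102], [0, 0, 0], -0.075],
  [[0, 0.003, 0.102], [0, 0, 0], 0.25],
  [[0, 0.003, 0.102], [0, 0, 0], 0.25],
  [[0, 0.003, 0.102], [0, 0, 0], 0.25],
  [[0, 0.003, 0.102], [0, 0, 0], 0.25],
  [[0, 0.003, 0.102], [0, 0, 0], 0.25],
  [[0, 0.003, 0.102], [0, 0, 0], 0.25],
])

```text
time_s: 3.0
position: [0.4806, -0.2111, 0.099]
orientation: [3.141, -0.002, 0.116]
force: [0.0, -0.5, 0.1]
grip_width: 0.376
gripper_force: 0.0
```

```bash
python3 - <<'E'
from h import *
p0,R0=cur(); print(p0,R0.as_euler("xyz"),read_state()["grip_width"])
piv=np.array([.5665,-.2005])
for t in np.linspace(1.35,-.06,12):
    a=t; d=np.array([-np.sin(a),-np.cos(a)]); c,s=np.cos(YAW),np.sin(YAW)
    q=piv+.09*np.array([c*d[0]-s*d[1],s*d[0]+c*d[1]])
    print(rel([*q,.092],down(.039+1.5-a+.07),p0,R0))
E
```

```text
[ 0.48062177 -0.21111789  0.09903277] [ 3.14060958e+00 -1.50729206e-03  1.15954239e-01] 0.37643045902338634
([-0.0026, 0.0123, 0.007], [0.001, -0.001, -0.143])
([-0.0002, 0.0236, 0.0071], [0.001, -0.001, -0.271])
([0.0036, 0.0344, 0.0071], [0.001, -0.001, -0.399])
([0.0088, 0.0448, 0.0071], [0.001, -0.001, -0.528])
([0.0152, 0.0543, 0.0071], [0.001, -0.001, -0.656])
([0.0228, 0.063, 0.0071], [0.002, -0.001, -0.784])
([0.0315, 0.0706, 0.0071], [0.002, -0.001, -0.912])
([0.041, 0.077, 0.0072], [0.002, -0.001, -1.04])
([0.0513, 0.0822, 0.0072], [0.002, -0.001, -1.169])
([0.0622, 0.086, 0.0072], [0.002, -0.001, -1.297])
([0.0735, 0.0884, 0.0072], [0.002, -0.001, -1.425])
([0.085, 0.0894, 0.0072], [0.002, -0.0, -1.553])
```

Emit:
play_rows([
  [[-0.001, 0.0123, 0.003], [0, 0, -0.12], 0.25],
  [[0.0, 0.0236, 0.003], [0, 0, -0.24], 0.25],
  [[0.0036, 0.0344, 0.003], [0, 0, -0.36], 0.25],
  [[0.0088, 0.0448, 0.003], [0, 0, -0.48], 0.25],
  [[0.0152, 0.0543, 0.003], [0, 0, -0.6], 0.25],
  [[0.0228, 0.063, 0.003], [0, 0, -0.72], 0.25],
  [[0.0315, 0.0706, 0.003], [0, 0, -0.84], 0.25],
  [[0.041, 0.077, 0.003], [0, 0, -0.96], 0.25],
  [[0.0513, 0.0822, 0.003], [0, 0, -1.08], 0.25],
  [[0.0622, 0.086, 0.003], [0, 0, -1.2], 0.25],
  [[0.0735, 0.0884, 0.003], [0, 0, -1.32], 0.25],
  [[0.085, 0.0894, 0.003], [0, 0, -1.44], 0.25],
])

```text
time_s: 4.0
position: [0.5757, -0.2905, 0.0954]
orientation: [3.141, 0.001, 1.561]
force: [-0.0, 0.5, 0.3]
grip_width: 0.374
gripper_force: 0.0
```

Emit:
play_rows([
  [[0.0, 0.0, 0], [0, 0, 0], 0.25],
  [[0.0, 0.0, 0], [0, 0, 0], 0.25],
  [[0, 0, 0], [0, 0, 0], -0.1],
  [[0, 0, 0], [0, 0, 0], -0.1],
  [[0, 0, 0], [0, 0, 0], -0.1],
  [[0, 0, -0.04], [0, 0, 0], -0.1],
  [[0, 0, -0.08], [0, 0, 0], -0.1],
  [[0, 0, -0.12], [0, 0, 0], -0.1],
  [[0, 0, -0.12], [0, 0, 0], -0.1],
])

```text
time_s: 4.75
position: [0.5763, -0.2909, 0.2239]
orientation: [3.132, 0.005, 1.554]
force: [1.8, -0.3, 1.7]
grip_width: 0.55
gripper_force: 0.0
```

```bash
python3 - <<'E'
from h import *
np.set_printoptions(precision=4,suppress=True)
print(cur()[0],read_state()["joints"].round(2))
for n in("top","wrist","side"):
    c=snap(n); h=c["hsv"]; m=((h[...,0]<6)|(h[...,0]>174))&(h[...,1]>180)&(h[...,2]>120)
    P,uv=cloud(c,m); s=(P[:,2]>.096)&(P[:,2]<.11)&(P[:,1]<-.15)&(P[:,0]>.4)&(P[:,0]<.7)
    if s.sum(): print(n,s.sum(),P[s].mean(0))
    cv2.imwrite(f"pics/{n}2.png",c["frame"][:,:,::-1])
    if n=="top":
      for b in bottles(c): print({k:(np.round(v,4).tolist()) for k,v in b.items() if k in("ctr","yaw","size")})
      V,UV=cloud(c,(h[...,2]<70))
      s=(V[:,2]>.006)&(V[:,2]<.016)&(V[:,0]>.5)&(V[:,0]<.8)
      mm=np.zeros((480,640),np.uint8); mm[UV[s][:,1],UV[s][:,0]]=1
      k,l,st,ce=cv2.connectedComponentsWithStats(mm)
      for i in range(1,k):
        if st[i,4]>25: print("dot",st[i].tolist(),onplane(c,[ce[i]],.01)[0])
E
```

```text
[ 0.5763 -0.2909  0.2239] [-0.51  0.05  1.54  0.    1.54 -0.49]
top 69 [ 0.5686 -0.2897  0.1004]
{'ctr': [0.603, 0.6632], 'yaw': 85.01000213623047, 'size': [187.4055, 124.9549]}
{'ctr': [0.5523, 0.2396], 'yaw': -143.34959411621094, 'size': [99.4365, 40.5495]}
{'ctr': [0.4434, 0.4114], 'yaw': -156.9868927001953, 'size': [97.9137, 44.704]}
{'ctr': [0.4563, 0.1053], 'yaw': -75.04049682617188, 'size': [38.4414, 97.1097]}
dot [320, 211, 11, 11, 86] [0.637  0.0271 0.01  ]
dot [350, 211, 11, 10, 90] [ 0.6401 -0.0526  0.01  ]
dot [380, 210, 11, 11, 90] [ 0.6437 -0.1319  0.01  ]
dot [289, 212, 11, 11, 87] [0.6341 0.1073 0.01  ]
wrist 982 [ 0.5726 -0.2888  0.1013]
side 85 [ 0.5684 -0.2941  0.102 ]
```

View pics/top2.png

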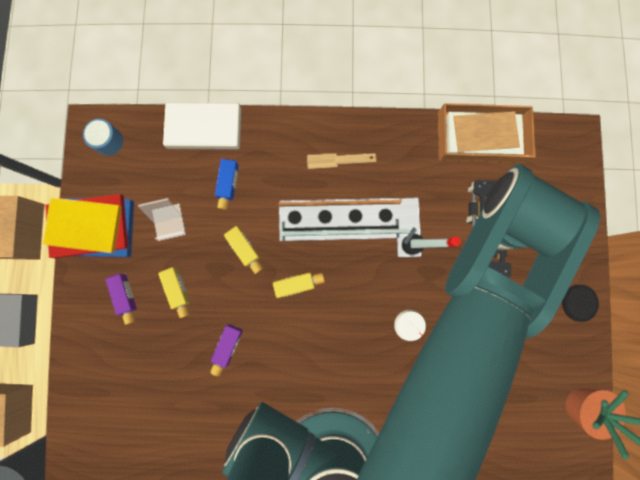

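The top view shows the lever open, with the knob at (455,241). The channel is clear, all four dots are visible, and there are three yellow bottles with no fourth. I'll start with the bottle at (298,286).

```bash
cat >> h.py <<'E'
EL=np.pi/4
def lying(ctr,yaw_deg,back=0,z=.023,off=.015):
    d=np.radians(yaw_deg); R=tilt(d+np.pi,EL)[1]
    g=np.array([ctr[0]+off*np.cos(d),ctr[1]+off*np.sin(d),z]); return g-R.apply([0,0,.006+back]),R
def placed(y,up=0,x=0.,az=None,off=.065):
    R=tilt(YAW if az is None else az,EL)[0]; q=rack(x,y); return np.array([*q,.010+off+up])-R.apply([0,0,.006]),R
E
python3 - <<'E'
from h import *
C=([.4565,.1055],-75.0)
p,R=lying(*C,back=.12); print(p,R.as_euler("xyz")); print(rel(p,R))
pl,Rl=lying(*C); pf,Rf=placed(-.04); print(pl,pf)
r=(Rl.inv()*Rf).as_rotvec(); print(r,np.linalg.norm(r))
for name,yaw in(("C",-75.),("A",-143.4),("B",-157.)):
  Rl=lying([.5,.1],yaw)[1]; r=(Rl.inv()*Rf).as_rotvec(); print(name,r)
  for t in np.linspace(0,1,7):
    z=(Rl*Ro.from_rotvec(r*t)).as_matrix()[:,2]; print("  az %.0f el %.0f"%(np.degrees(np.arctan2(z[1],z[0])),np.degrees(np.arcsin(-z[2]))))
E
```

```text
[0.48344189 0.00495151 0.11209545] [-3.14159265 -0.78539816  1.83259571]
([0.2934, -0.0959, 0.1024], [0.109, 0.781, -0.263])
[0.46148036 0.08691304 0.02724264] [ 0.63632019 -0.052635    0.07924264]
[-0.         -1.30637986 -1.47575181] 1.9709063305061745
C [-0.         -1.30637986 -1.47575181]
  az 105 el 45
  az 102 el 57
  az 89 el 68
  az 54 el 73
  az 18 el 68
  az 5 el 57
  az 2 el 45
A [-1.54436632e-16 -5.81159289e-01 -2.65791154e+00]
  az 37 el 45
  az 35 el 50
  az 29 el 54
  az 19 el 56
  az 10 el 54
  az 4 el 50
  az 2 el 45
B [ 0.         -0.37080873 -2.86210362]
  az 23 el 45
  az 22 el 48
  az 18 el 51
  az 13 el 52
  az 7 el 51
  az 3 el 48
  az 2 el 45
```

Emit:
play_rows([
  [[0.293, -0.096, 0.0], [0.109, 0.781, -0.263], -0.6],
  [[0.293, -0.096, 0.0], [0.109, 0.781, -0.263], -0.6],
  [[0.293, -0.096, 0.0], [0.109, 0.781, -0.263], -0.6],
  [[0.293, -0.096, 0.0], [0.109, 0.781, -0.263], -0.6],
  [[0.293, -0.096, 0.0], [0.109, 0.781, -0.263], -0.6],
  [[0.293, -0.096, 0.0], [0.109, 0.781, -0.263], -0.6],
  [[0.293, -0.096, 0.0], [0.109, 0.781, -0.263], -0.6],
  [[0.293, -0.096, 0.0], [0.109, 0.781, -0.263], -0.6],
  [[0.293, -0.096, 0.035], [0.109, 0.781, -0.263], -0.6],
  [[0.293, -0.096, 0.07], [0.109, 0.781, -0.263], -0.6],
  [[0.293, -0.096, 0.102], [0.109, 0.781, -0.263], -0.6],
  [[0.293, -0.096, 0.102], [0.109, 0.781, -0.263], -0.6],
])

```text
time_s: 5.9
position: [0.4807, 0.0051, 0.1066]
orientation: [-3.13, -0.789, 1.825]
force: [0.1, 0.9, -1.0]
grip_width: 0.802
gripper_force: 0.0
```

```bash
python3 - <<'E'
from h import *
C=([.4565,.1055],-75.0)
p,R=lying(*C); print(rel(p,R), read_state()["joints"].round(2))
c=snap("wrist"); cv2.imwrite("pics/w3.png",c["frame"][:,:,::-1])
for b in bottles(c): print({k:(np.round(v,4).tolist()) for k,v in b.items() if k in("ctr","yaw","size")})
E
```

```text
([0.0029, 0.0032, 0.1155], [-0.006, -0.003, -0.006]) [-0.38  0.03  1.91  0.61  1.72 -0.7 ]
{'ctr': [0.5505, 0.2214], 'yaw': -143.6132049560547, 'size': [129.7707, 62.835]}
{'ctr': [0.4613, 0.0987], 'yaw': -74.34500122070312, 'size': [40.9826, 110.0348]}
{'ctr': [0.4772, 0.0394], 'yaw': -80.39540100097656, 'size': [10.9856, 21.6913]}
```

View pics/w3.png

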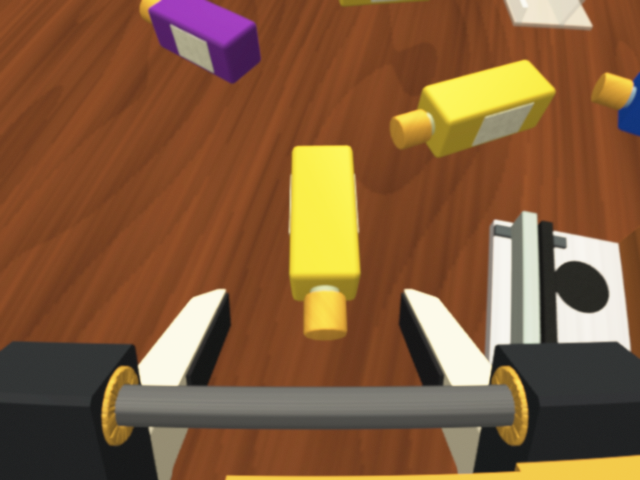

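The wrist view shows the bottle, body around (325,220) and cap at (325,315), centred between the fingers.

Emit:
play_rows([
  [[0.002, 0.002, 0.04], [0, 0, 0], -0.6],
  [[0.003, 0.003, 0.08], [0, 0, 0], -0.6],
  [[0.003, 0.003, 0.115], [-0.006, -0.003, -0.006], -0.6],
  [[0.003, 0.003, 0.115], [-0.006, -0.003, -0.006], 0.0],
  [[0.003, 0.003, 0.115], [-0.006, -0.003, -0.006], 0.6],
  [[0.003, 0.003, 0.115], [-0.006, -0.003, -0.006], 1],
  [[0.003, 0.003, 0.115], [-0.006, -0.003, -0.006], 1],
  [[0.003, 0.003, 0.115], [-0.006, -0.003, -0.006], 1],
  [[0.003, 0.003, 0.115], [-0.006, -0.003, -0.006], 1],
  [[0.023, 0.003, 0.095], [-0.006, -0.003, -0.006], 1],
  [[0.053, 0.003, 0.065], [-0.006, -0.003, -0.006], 1],
  [[0.083, 0.003, 0.035], [-0.006, -0.003, -0.006], 1],
], force=25)

```text
time_s: 6.95
position: [0.464, 0.0854, 0.1461]
orientation: [3.133, -0.784, 1.839]
force: [1.3, -0.5, -0.8]
grip_width: 0.453
gripper_force: 24.9
```

```bash
python3 - <<'E'
from h import *
p,R=placed(-.04,up=.12); print(rel(p,R), read_state()["joints"].round(2),p)
E
```

```text
([-0.0891, 0.1311, -0.1627], [0.004, -1.301, -1.475]) [-0.25 -0.11  1.96  0.67  1.7  -0.57] [ 0.63632019 -0.052635    0.19924264]
```

Emit:
play_rows([
  [[-0.02, 0.02, -0.06], [0.004, -1.301, -1.475], 1],
  [[-0.04, 0.04, -0.1], [0.004, -1.301, -1.475], 1],
  [[-0.06, 0.06, -0.13], [0.004, -1.301, -1.475], 1],
  [[-0.08, 0.09, -0.16], [0.004, -1.301, -1.475], 1],
  [[-0.089, 0.131, -0.163], [0.004, -1.301, -1.475], 1],
  [[-0.089, 0.131, -0.163], [0.004, -1.301, -1.475], 1],
  [[-0.089, 0.131, -0.163], [0.004, -1.301, -1.475], 1],
  [[-0.089, 0.131, -0.163], [0.004, -1.301, -1.475], 1],
  [[-0.089, 0.131, -0.163], [0.004, -1.301, -1.475], 1],
  [[-0.089, 0.131, -0.163], [0.004, -1.301, -1.475], 1],
  [[-0.089, 0.131, -0.163], [0.004, -1.301, -1.475], 1],
  [[-0.089, 0.131, -0.163], [0.004, -1.301, -1.475], 1],
])

```text
time_s: 7.95
position: [0.6369, -0.0526, 0.1997]
orientation: [2.918, 0.442, 2.804]
force: [0.6, -0.2, -2.9]
grip_width: 0.448
gripper_force: 25.0
```

```bash
python3 - <<'E'
from h import *
p,R=placed(-.04,up=.06); print(rel(p,R), read_state()["joints"].round(2),p)
E
```

```text
([0.0263, -0.0123, 0.0531], [0.001, -0.302, -0.345]) [-0.19 -0.21  1.88  0.19  1.01 -1.54] [ 0.63632019 -0.052635    0.13924264]
```

Emit:
play_rows([
  [[0.0, 0.0, 0.0], [0.001, -0.302, -0.345], 1],
  [[0.0, 0.0, 0.0], [0.001, -0.302, -0.345], 1],
  [[0.0, 0.0, 0.0], [0.001, -0.302, -0.345], 1],
  [[0.0, 0.0, 0.0], [0.001, -0.302, -0.345], 1],
  [[0.013, -0.006, 0.026], [0.001, -0.302, -0.345], 1],
  [[0.026, -0.012, 0.053], [0.001, -0.302, -0.345], 1],
  [[0.026, -0.012, 0.053], [0.001, -0.302, -0.345], 1],
  [[0.026, -0.012, 0.053], [0.001, -0.302, -0.345], 1],
])

```text
time_s: 8.62
position: [0.6358, -0.0521, 0.1377]
orientation: [3.135, 0.778, -3.11]
force: [-0.3, 0.5, -1.7]
grip_width: 0.447
gripper_force: 25.0
```

```bash
python3 - <<'E'
from h import *
np.set_printoptions(precision=4,suppress=True)
p,R=placed(-.04); print(rel(p,R), read_state()["joints"].round(2),p)
for n in("side","wrist"):
    c=snap(n); cv2.imwrite(f"pics/{n}4.png",c["frame"][:,:,::-1])
    P,_=cloud(c,ymask(c)); s=(P[:,0]>.58)&(P[:,0]<.7)&(abs(P[:,1]+.05)<.06)&(P[:,2]>.04); Q=P[s]; print(n,len(Q),Q.min(0),Q.max(0))
    for f in (Q[:,2]<.11),(Q[:,2]>.13): print(Q[f].mean(0),f.sum()) 
E
```

```text
([0.0407, -0.0008, 0.042], [0.002, -0.007, -0.006]) [-0.19 -0.29  2.13  0.31  0.56 -2.  ] [ 0.6363 -0.0526  0.0792]
side 56 [ 0.6338 -0.0722  0.1637] [ 0.6649 -0.0542  0.1697]
[nan nan nan] 0
[ 0.6504 -0.0646  0.1667] 56
wrist 21562 [ 0.6272 -0.0727  0.0695] [ 0.6346 -0.0304  0.1587]
[ 0.6298 -0.0518  0.0916] 7657
[ 0.6299 -0.0518  0.1449] 8872<stdin>:7: RuntimeWarning: Mean of empty slice.
  ret = um.true_divide(
```

View pics/side4.png

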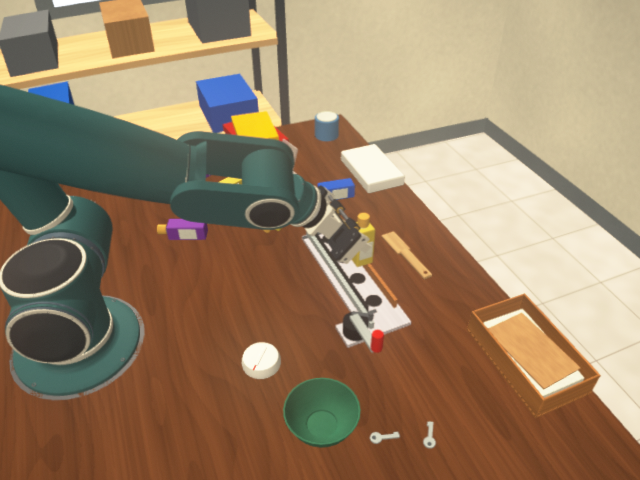

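The side view shows the bottle upright at (364,245) over the channel, with the lever still open and the knob at (377,341). The bottle sits about 8 mm deeper in the grip than planned because the TCP lagged high at the grasp. I'll offset the placing in x for that.

```bash
python3 - <<'E'
from h import *
p,R=placed(-.04,up=.03,x=-.008); print(rel(p,R), cur()[0])
p,R=placed(-.04,up=.0025,x=-.008); print(rel(p,R), cur()[0])
E
```

```text
([0.0287, -0.0005, 0.0163], [0.001, -0.002, -0.005]) [ 0.63714056 -0.05228013  0.14103879]
([0.0481, -0.0006, 0.0358], [0.001, -0.002, -0.005]) [ 0.63714056 -0.05228013  0.14103879]
```

Emit:
play_rows([
  [[0.015, 0, 0.007], [0, 0, 0], 1],
  [[0.029, 0, 0.016], [0, 0, 0], 1],
  [[0.029, 0, 0.016], [0, 0, 0], 1],
  [[0.036, 0, 0.023], [0, 0, 0], 1],
  [[0.042, 0, 0.029], [0, 0, 0], 1],
  [[0.045, 0, 0.033], [0, 0, 0], 1],
  [[0.045, 0, 0.033], [0, 0, 0], 1],
  [[0.045, 0, 0.033], [0, 0, 0], 1],
])

```text
time_s: 9.38
position: [0.6278, -0.052, 0.0836]
orientation: [3.136, 0.781, -3.109]
force: [0.5, 0.2, -1.5]
grip_width: 0.45
gripper_force: 25.0
```

```bash
python3 - <<'E'
from h import *
np.set_printoptions(precision=4,suppress=True)
p,R=placed(-.04,x=-.008); c=snap("wrist"); print(rel(p,R), cur()[0],read_state()["force"])
P,_=cloud(c,ymask(c)); s=(P[:,0]>.58)&(P[:,0]<.7)&(abs(P[:,1]+.05)<.06)&(P[:,2]>.04); Q=P[s]; print(len(Q),Q.mean(0),np.percentile(Q,[1,99],axis=0))
E
```

```text
([0.0031, -0.0009, 0.0036], [0.001, -0.004, -0.004]) [ 0.6279 -0.0521  0.084 ] [ 0.2029 -1.421  -2.878 ]
16851 [ 0.621  -0.0516  0.0739] [[ 0.6193 -0.0716  0.0408]
 [ 0.6237 -0.0313  0.1018]]
```

Emit:
play_rows([
  [[0.002, 0, 0.002], [0, 0, 0], 1],
  [[0.0035, 0, 0.0035], [0, 0, 0], 1],
  [[0.0035, 0, 0.0035], [0, 0, 0], 1],
  [[0.0035, 0, 0.0035], [0, 0, 0], 0.0],
  [[0.0035, 0, 0.0035], [0, 0, 0], -0.4],
  [[0.0035, 0, 0.0035], [0, 0, 0], -0.4],
  [[0.0035, 0, 0.0035], [0, 0, 0], -0.4],
  [[0.0035, 0, 0.0035], [0, 0, 0], -0.4],
  [[0.0035, 0, -0.02], [0, 0, 0], -0.4],
  [[0.0035, 0, -0.05], [0, 0, 0], -0.4],
  [[0.0035, 0, -0.09], [0, 0, 0], -0.4],
  [[0.0035, 0, -0.13], [0, 0, 0], -0.4],
])

```text
time_s: 10.43
position: [0.5336, -0.0556, 0.172]
orientation: [3.135, 0.779, -3.109]
force: [-0.4, -0.1, 0.8]
grip_width: 0.701
gripper_force: 0.0
```

```bash
python3 - <<'E'
from h import *
np.set_printoptions(precision=4,suppress=True)
c=snap("wrist");cv2.imwrite("pics/w5.png",c["frame"][:,:,::-1])
P,_=cloud(c,ymask(c)); s=(P[:,0]>.58)&(P[:,0]<.7)&(abs(P[:,1]+.05)<.06)&(P[:,2]>.04); Q=P[s]; print(len(Q),Q.mean(0),np.percentile(Q,[1,99],axis=0))
c=snap("top")
for b in bottles(c): print({k:(np.round(v,4).tolist()) for k,v in b.items() if k in("ctr","yaw","size","zq")})
A=([.5523,.2396],-143.4)
p,R=lying(*A,back=.12); print(rel(p,R),cur()[0],p)
E
```

```text
6449 [ 0.6237 -0.0517  0.0821] [[ 0.62   -0.0716  0.0409]
 [ 0.6514 -0.0316  0.1127]]
{'ctr': [0.6015, 0.6631], 'yaw': 84.0248031616211, 'size': [185.9044, 125.0515], 'zq': [0.0708, 0.0742, 0.0776]}
{'ctr': [0.6434, -0.056], 'yaw': 0.25189998745918274, 'size': [49.5093, 43.6111], 'zq': [0.055, 0.1075, 0.1121]}
{'ctr': [0.5527, 0.24], 'yaw': -143.356201171875, 'size': [98.2399, 40.3074], 'zq': [0.0373, 0.0411, 0.0447]}
{'ctr': [0.4433, 0.4111], 'yaw': -155.44740295410156, 'size': [97.8232, 46.3248], 'zq': [0.0363, 0.0411, 0.0449]}
([0.0885, 0.2359, 0.0074], [0.01, 0.585, 2.656]) [ 0.534  -0.0562  0.1801] [0.4687 0.1775 0.1121]
```

View pics/w5.png

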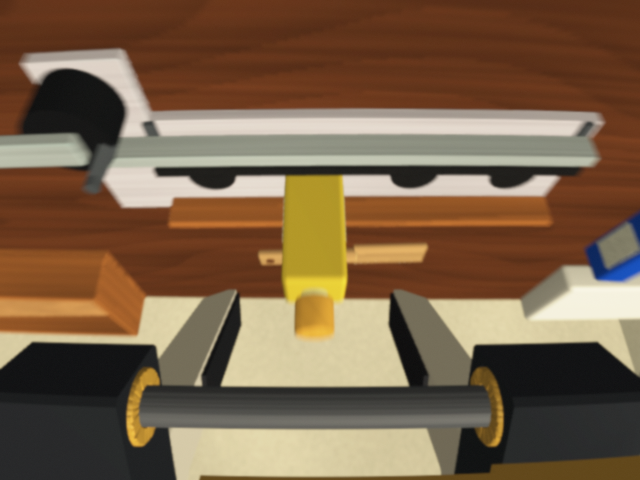

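The wrist view shows the bottle standing at (315,240) between pad and fence. On to the second bottle.

```bash
python3 - <<'E'
from h import *
A=([.5525,.2398],-143.4); p,R=lying(*A,back=.12); p[2]=.2; print(rel(p,R))
E
```

```text
([0.0257, 0.2362, -0.0542], [0.01, 0.585, 2.656])
```

Emit:
play_rows([
  [[0.026, 0.236, -0.054], [0.01, 0.585, 2.656], -0.6],
  [[0.026, 0.236, -0.054], [0.01, 0.585, 2.656], -0.6],
  [[0.026, 0.236, -0.054], [0.01, 0.585, 2.656], -0.6],
  [[0.026, 0.236, -0.054], [0.01, 0.585, 2.656], -0.6],
  [[0.026, 0.236, -0.054], [0.01, 0.585, 2.656], -0.6],
  [[0.026, 0.236, -0.054], [0.01, 0.585, 2.656], -0.6],
  [[0.026, 0.236, -0.054], [0.01, 0.585, 2.656], -0.6],
  [[0.026, 0.236, -0.054], [0.01, 0.585, 2.656], -0.6],
  [[0.026, 0.236, -0.054], [0.01, 0.585, 2.656], -0.6],
  [[0.026, 0.236, -0.054], [0.01, 0.585, 2.656], -0.6],
  [[0.026, 0.236, -0.054], [0.01, 0.585, 2.656], -0.6],
  [[0.026, 0.236, -0.054], [0.01, 0.585, 2.656], -0.6],
])

```text
time_s: 11.53
position: [0.4697, 0.1787, 0.1928]
orientation: [2.562, 0.113, 2.035]
force: [-1.3, -0.5, -0.0]
grip_width: 0.8
gripper_force: 0.0
```

```bash
python3 - <<'E'
from h import *
A=([.5525,.2398],-143.4); p,R=lying(*A,back=.12); print(rel(p,R),read_state()["joints"].round(2))
E
```

```text
([0.0086, -0.0449, 0.0665], [-0.013, 0.321, 1.495]) [ 0.32 -0.63  2.21 -0.02  0.98 -0.17]
```

Emit:
play_rows([
  [[0.0, 0.0, 0.0], [-0.013, 0.321, 1.495], -0.6],
  [[0.0, 0.0, 0.0], [-0.013, 0.321, 1.495], -0.6],
  [[0.0, 0.0, 0.0], [-0.013, 0.321, 1.495], -0.6],
  [[0.0, 0.0, 0.0], [-0.013, 0.321, 1.495], -0.6],
  [[0.0, 0.0, 0.0], [-0.013, 0.321, 1.495], -0.6],
  [[0.0, 0.0, 0.0], [-0.013, 0.321, 1.495], -0.6],
  [[0.009, -0.045, 0.066], [-0.013, 0.321, 1.495], -0.6],
  [[0.009, -0.045, 0.066], [-0.013, 0.321, 1.495], -0.6],
  [[0.009, -0.045, 0.066], [-0.013, 0.321, 1.495], -0.6],
  [[0.009, -0.045, 0.066], [-0.013, 0.321, 1.495], -0.6],
  [[0.009, -0.045, 0.066], [-0.013, 0.321, 1.495], -0.6],
  [[0.009, -0.045, 0.066], [-0.013, 0.321, 1.495], -0.6],
])

```text
time_s: 12.53
position: [0.4688, 0.1767, 0.1122]
orientation: [3.115, -0.779, 0.676]
force: [-0.2, -0.2, 0.4]
grip_width: 0.799
gripper_force: 0.0
```

```bash
python3 - <<'E'
from h import *
A=([.5525,.2398],-143.4)
for n in("top","side","wrist"):
    c=snap(n)
    for b in bottles(c): 
        if n!="side" or b["ctr"][1]<.6: print(n,{k:(np.round(v,4).tolist()) for k,v in b.items() if k in("ctr","yaw","size")})
cv2.imwrite("pics/w6.png",c["frame"][:,:,::-1])
p,R=lying(*A,back=.03); print(rel(p,R),read_state()["joints"].round(2))
p,R=lying(*A); print(rel(p,R),cur()[0])
E
```

```text
top {'ctr': [0.6012, 0.6632], 'yaw': 83.80609893798828, 'size': [186.1515, 125.068]}
top {'ctr': [0.6434, -0.056], 'yaw': 0.25290000438690186, 'size': [49.5448, 43.6006]}
top {'ctr': [0.5529, 0.24], 'yaw': -143.19500732421875, 'size': [97.9815, 40.4539]}
top {'ctr': [0.443, 0.4112], 'yaw': -156.9868927001953, 'size': [97.9068, 44.704]}
side {'ctr': [0.5551, 0.2419], 'yaw': -143.42129516601562, 'size': [95.0483, 35.5127]}
wrist {'ctr': [0.6571, 0.2924], 'yaw': -10.319700241088867, 'size': [9.3593, 23.0091]}
wrist {'ctr': [0.4471, 0.3981], 'yaw': -157.33070373535156, 'size': [105.6663, 73.7561]}
wrist {'ctr': [0.5434, 0.2323], 'yaw': -143.65789794921875, 'size': [128.7082, 40.7788]}
([0.0013, -0.0008, 0.0908], [0.001, 0.008, 0.036]) [ 0.11 -0.65  2.4   0.54  0.76  0.73]
([0.0016, -0.0008, 0.1208], [0.001, 0.008, 0.036]) [0.46859607 0.1765671  0.11226604]
```

View pics/w6.png

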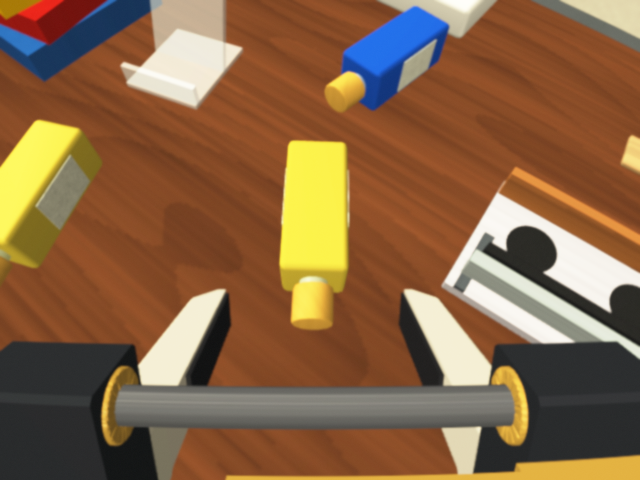

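The wrist view shows the bottle at (315,210), centred between the fingers. Now the grasp.

Emit:
play_rows([
  [[0.001, -0.001, 0.03], [0, 0.008, 0.036], -0.6],
  [[0.001, -0.001, 0.06], [0, 0.008, 0.036], -0.6],
  [[0.001, -0.001, 0.09], [0, 0.008, 0.036], -0.6],
  [[0.002, -0.001, 0.12], [0, 0.008, 0.036], -0.6],
  [[0.002, -0.001, 0.12], [0, 0.008, 0.036], -0.6],
  [[0.002, -0.001, 0.12], [0, 0.008, 0.036], -0.6],
  [[0.002, -0.001, 0.12], [0, 0.008, 0.036], -0.6],
], force=25)

```text
time_s: 13.27
position: [0.5368, 0.2289, 0.0285]
orientation: [3.141, -0.785, 0.64]
force: [-0.1, -0.4, -0.1]
grip_width: 0.798
gripper_force: 0.0
```

```bash
python3 - <<'E'
from h import *
A=([.5528,.2400],-143.4)
p,R=lying(*A); print(rel(p,R),cur()[0],p,read_state()["force"])
E
```

```text
([-0.0007, 0.0007, 0.0011], [0.0, 0.0, 0.001]) [0.5367785  0.22892078 0.02852588] [0.53735167 0.22852706 0.02724264] [-0.08354968 -0.39684972 -0.08645863]
```

Emit:
play_rows([
  [[0, 0, 0], [0, 0, 0], 0],
  [[0, 0, 0], [0, 0, 0], 0.6],
  [[0, 0, 0], [0, 0, 0], 1],
  [[0, 0, 0], [0, 0, 0], 1],
  [[0, 0, 0], [0, 0, 0], 1],
  [[0, 0, 0], [0, 0, 0], 1],
  [[0.02, 0, -0.02], [0, 0, 0], 1],
  [[0.04, 0, -0.04], [0, 0, 0], 1],
  [[0.065, 0, -0.065], [0, 0, 0], 1],
  [[0.09, 0, -0.09], [0, 0, 0], 1],
  [[0.09, 0, -0.09], [0, 0, 0], 1],
])

```text
time_s: 14.18
position: [0.5388, 0.2287, 0.1645]
orientation: [3.138, -0.795, 0.638]
force: [1.2, -0.8, 0.6]
grip_width: 0.45
gripper_force: 25.0
```

```bash
python3 - <<'E'
from h import *
p,R=placed(.04,up=.12,x=-.003); print(rel(p,R),cur()[0],p, read_state()["joints"].round(2))
E
```

```text
([-0.0079, 0.2165, -0.0569], [0.014, -0.579, -2.661]) [0.53882398 0.22873293 0.16453787] [0.63020326 0.02718719 0.19924264] [ 0.22 -0.45  2.21  0.46  0.69  0.9 ]
```

```bash
python3 - <<'E'
from h import *
p,R=placed(.04,up=.12,x=-.003); print(rel([.58,.13,.235],R))
E
```

```text
([0.0323, 0.1041, -0.0673], [0.014, -0.579, -2.661])
```

Emit:
play_rows([
  [[0.032, 0.104, -0.067], [0.014, -0.579, -2.661], 1],
  [[0.032, 0.104, -0.067], [0.014, -0.579, -2.661], 1],
  [[0.032, 0.104, -0.067], [0.014, -0.579, -2.661], 1],
  [[0.032, 0.104, -0.067], [0.014, -0.579, -2.661], 1],
  [[0.032, 0.104, -0.067], [0.014, -0.579, -2.661], 1],
  [[0.032, 0.104, -0.067], [0.014, -0.579, -2.661], 1],
  [[0.032, 0.104, -0.067], [0.014, -0.579, -2.661], 1],
  [[0.032, 0.104, -0.067], [0.014, -0.579, -2.661], 1],
  [[0.032, 0.104, -0.067], [0.014, -0.579, -2.661], 1],
  [[0.032, 0.104, -0.067], [0.014, -0.579, -2.661], 1],
  [[0.032, 0.104, -0.067], [0.014, -0.579, -2.661], 1],
  [[0.032, 0.104, -0.067], [0.014, -0.579, -2.661], 1],
])

```text
time_s: 15.18
position: [0.5787, 0.13, 0.2253]
orientation: [2.559, 0.1, 2.013]
force: [-0.3, 0.2, -2.2]
grip_width: 0.45
gripper_force: 25.0
```

```bash
python3 - <<'E'
from h import *
p,R=placed(.04,up=.12,x=-.003); print(rel(p,R),cur()[0],p, read_state()["joints"].round(2))
E
```

```text
([-0.1118, -0.0184, 0.0326], [-0.001, -0.267, -1.187]) [0.57865733 0.12996238 0.22525657] [0.63020326 0.02718719 0.19924264] [ 0.14 -0.4   2.01  0.11  0.95 -0.37]
```

Emit:
play_rows([
  [[0, 0, 0], [0, -0.267, -1.187], 1],
  [[0, 0, 0], [0, -0.267, -1.187], 1],
  [[0, 0, 0], [0, -0.267, -1.187], 1],
  [[0, 0, 0], [0, -0.267, -1.187], 1],
  [[0, 0, 0], [0, -0.267, -1.187], 1],
  [[0, 0, 0], [0, -0.267, -1.187], 1],
  [[-0.03, -0.005, 0.009], [0, -0.267, -1.187], 1],
  [[-0.06, -0.01, 0.018], [0, -0.267, -1.187], 1],
  [[-0.09, -0.015, 0.026], [0, -0.267, -1.187], 1],
  [[-0.112, -0.018, 0.033], [0, -0.267, -1.187], 1],
  [[-0.112, -0.018, 0.033], [0, -0.267, -1.187], 1],
  [[-0.112, -0.018, 0.033], [0, -0.267, -1.187], 1],
])

```text
time_s: 16.18
position: [0.6302, 0.0255, 0.1974]
orientation: [3.136, 0.782, -3.113]
force: [-0.5, 0.0, -2.1]
grip_width: 0.449
gripper_force: 25.0
```

```bash
cat >> h.py <<'E'
def wface(y):
    c=snap("wrist"); P,_=cloud(c,ymask(c)); q=rack(0,y); s=(abs(P[:,0]-q[0])<.06)&(abs(P[:,1]-q[1])<.035)&(P[:,2]>.04); Q=P[s]; print("target ctr",q.round(4),"face x",np.median(Q[:,0]).round(4),np.percentile(Q,[1,99],axis=0).round(4).tolist())
E
python3 - <<'E'
from h import *
wface(.04)
p,R=placed(.04,up=.005,x=-.003); print(rel(p,R),cur()[0],p, read_state()["joints"].round(2))
E
```

```text
target ctr [0.6374 0.0275] face x 0.6181 [[0.6164, 0.006, 0.1277], [0.6206, 0.0462, 0.2162]]
([0.0803, 0.0002, 0.0809], [-0.001, -0.003, -0.009]) [0.63011735 0.02639847 0.19816299] [0.63020326 0.02718719 0.08424264] [-0.01 -0.37  2.09  0.06  0.64 -1.65]
```

Emit:
play_rows([
  [[0.025, 0, 0.025], [0, 0, -0.009], 1],
  [[0.05, 0, 0.05], [0, 0, -0.009], 1],
  [[0.065, 0, 0.066], [0, 0, -0.009], 1],
  [[0.073, 0, 0.074], [0, 0, -0.009], 1],
  [[0.078, 0, 0.079], [0, 0, -0.009], 1],
  [[0.08, 0, 0.081], [0, 0, -0.009], 1],
  [[0.082, 0, 0.083], [0, 0, -0.009], 1],
  [[0.083, 0, 0.084], [0, 0, -0.009], 1],
  [[0.083, 0, 0.084], [0, 0, -0.009], 1],
  [[0.083, 0, 0.084], [0, 0, -0.009], 1],
])

```text
time_s: 17.07
position: [0.6321, 0.0278, 0.0837]
orientation: [-3.139, 0.788, -3.1]
force: [0.1, 3.3, 5.6]
grip_width: 0.452
gripper_force: 25.0
```

```bash
python3 - <<'E'
from h import *
wface(.04)
p,R=placed(.04,up=.0,x=-.003); print(rel(p,R),cur()[0],p, read_state()["force"].round(2))
E
```

```text
target ctr [0.6374 0.0275] face x 0.62 [[0.6182, 0.0081, 0.0409], [0.6226, 0.0483, 0.1027]]
([0.0045, -0.0005, 0.0018], [-0.0, 0.003, 0.002]) [0.63210677 0.02780074 0.08371638] [0.63020326 0.02718719 0.07924264] [-0.01  3.41  7.19]
```

Contact is felt at about 9 N, so the bottle is on the plate. I'll release it.

Emit:
play_rows([
  [[0, 0, 0], [0, 0, 0], 0.0],
  [[0, 0, 0], [0, 0, 0], -0.35],
  [[0, 0, 0], [0, 0, 0], -0.35],
  [[0, 0, 0], [0, 0, 0], -0.35],
  [[0, 0, 0], [0, 0, 0], -0.35],
  [[0, 0, -0.02], [0, 0, 0], -0.35],
  [[0, 0, -0.05], [0, 0, 0], -0.35],
  [[0, 0, -0.09], [0, 0, 0], -0.35],
  [[0, 0, -0.13], [0, 0, 0], -0.35],
  [[0, 0, -0.13], [0, 0, 0], -0.35],
  [[0, 0, -0.13], [0, 0, 0], -0.35],
])

```text
time_s: 18.03
position: [0.539, 0.024, 0.1768]
orientation: [-3.138, 0.791, -3.099]
force: [1.1, 0.7, -0.7]
grip_width: 0.677
gripper_force: 0.0
```

```bash
python3 - <<'E'
from h import *
wface(.04);wface(-.04)
for n in("top","side"):
    c=snap(n)
    for b in bottles(c): 
        if b["ctr"][1]<.6: print(n,{k:(np.round(v,4).tolist()) for k,v in b.items() if k in("ctr","yaw","size","zq")})
cv2.imwrite("pics/s7.png",c["frame"][:,:,::-1])
B=([.4434,.4125],-157.); p,R=lying(*B,back=.12); print(rel(p,R),cur()[0],p,tilt(0,EL)[0].as_matrix().round(2).tolist()); p[2]=.22;print(rel(p,R))
E
```

```text
target ctr [0.6374 0.0275] face x 0.6204 [[0.6186, 0.0084, 0.041], [0.6474, 0.0477, 0.1105]]
target ctr [ 0.6406 -0.0525] face x 0.6218 [[0.62, -0.07, 0.041], [0.6541, -0.03, 0.1102]]
top {'ctr': [0.6421, 0.0274], 'yaw': 0.9843999743461609, 'size': [49.2287, 41.0975], 'zq': [0.0643, 0.1081, 0.1177]}
top {'ctr': [0.6434, -0.056], 'yaw': 0.25189998745918274, 'size': [49.5452, 43.6004], 'zq': [0.0546, 0.1079, 0.1124]}
top {'ctr': [0.443, 0.4112], 'yaw': -156.9868927001953, 'size': [97.9068, 44.704], 'zq': [0.0362, 0.0412, 0.0446]}
([0.1674, 0.3552, -0.0835], [-0.006, 0.371, 2.864]) [0.53933265 0.02410233 0.17130682] [0.34757963 0.37182667 0.11209545] [[-0.71, 0.0, 0.71], [0.0, 1.0, 0.0], [-0.71, 0.0, -0.71]]
([0.0914, 0.3551, -0.1601], [-0.006, 0.371, 2.864])
```

View pics/s7.png

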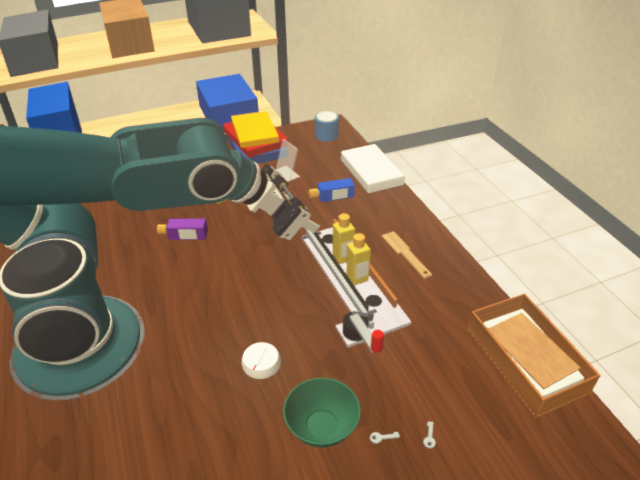

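The side view shows two bottles upright in the channel, at (344,240) and (358,260), with the lever open. Now the third bottle.

Emit:
play_rows([
  [[0.01, 0.03, -0.04], [0, 0.371, 2.864], -0.6],
  [[0.091, 0.355, -0.16], [0, 0.371, 2.864], -0.6],
  [[0.091, 0.355, -0.16], [0, 0.371, 2.864], -0.6],
  [[0.091, 0.355, -0.16], [0, 0.371, 2.864], -0.6],
  [[0.091, 0.355, -0.16], [0, 0.371, 2.864], -0.6],
  [[0.091, 0.355, -0.16], [0, 0.371, 2.864], -0.6],
  [[0.091, 0.355, -0.16], [0, 0.371, 2.864], -0.6],
  [[0.091, 0.355, -0.16], [0, 0.371, 2.864], -0.6],
  [[0.091, 0.355, -0.16], [0, 0.371, 2.864], -0.6],
  [[0.091, 0.355, -0.16], [0, 0.371, 2.864], -0.6],
  [[0.091, 0.355, -0.16], [0, 0.371, 2.864], -0.6],
  [[0.091, 0.355, -0.16], [0, 0.371, 2.864], -0.6],
])

```text
time_s: 19.23
position: [0.3627, 0.3443, 0.2165]
orientation: [2.512, 0.231, 2.039]
force: [1.1, -0.5, 0.8]
grip_width: 0.8
gripper_force: 0.0
```

```bash
python3 - <<'E'
from h import *
B=([.4434,.4125],-157.); p,R=lying(*B,back=.1); print(rel(p,R),cur()[0],p,read_state()["joints"].round(2))
E
```

```text
([0.0568, -0.0533, 0.0953], [-0.012, 0.225, 1.766]) [0.3626769  0.3443382  0.21654299] [0.36059753 0.37735244 0.09795332] [ 0.95 -0.57  2.16 -0.51  1.11  0.53]
```

Emit:
play_rows([
  [[0, 0, 0], [0, 0.225, 1.766], -0.6],
  [[0, 0, 0], [0, 0.225, 1.766], -0.6],
  [[0, 0, 0], [0, 0.225, 1.766], -0.6],
  [[0, 0, 0], [0, 0.225, 1.766], -0.6],
  [[0, 0, 0], [0, 0.225, 1.766], -0.6],
  [[0, 0, 0], [0, 0.225, 1.766], -0.6],
  [[0.01, -0.01, 0.02], [0, 0.225, 1.766], -0.6],
  [[0.02, -0.02, 0.04], [0, 0.225, 1.766], -0.6],
  [[0.03, -0.03, 0.06], [0, 0.225, 1.766], -0.6],
  [[0.057, -0.053, 0.095], [0, 0.225, 1.766], -0.6],
  [[0.057, -0.053, 0.095], [0, 0.225, 1.766], -0.6],
  [[0.057, -0.053, 0.095], [0, 0.225, 1.766], -0.6],
])

```text
time_s: 20.23
position: [0.3602, 0.3751, 0.0933]
orientation: [2.88, -0.694, 0.796]
force: [-0.7, 0.2, -0.7]
grip_width: 0.8
gripper_force: 0.0
```

```bash
python3 - <<'E'
from h import *
B=([.4434,.4125],-157.)
for n in("top","side","wrist"):
    c=snap(n)
    for b in bottles(c): 
        if b["ctr"][1]<.6: print(n,{k:(np.round(v,4).tolist()) for k,v in b.items() if k in("ctr","yaw","size")})
cv2.imwrite("pics/w8.png",c["frame"][:,:,::-1])
p,R=lying(*B,back=.1); print(rel(p,R),cur()[0],p,read_state()["joints"].round(2))
p,R=lying(*B); print(rel(p,R))
E
```

```text
top {'ctr': [0.6421, 0.0274], 'yaw': 0.9843999743461609, 'size': [49.2287, 41.0975]}
top {'ctr': [0.6434, -0.056], 'yaw': 0.25189998745918274, 'size': [49.5452, 43.6111]}
top {'ctr': [0.4428, 0.4111], 'yaw': -156.98680114746094, 'size': [98.3189, 44.704]}
side {'ctr': [0.444, 0.4143], 'yaw': -156.47650146484375, 'size': [96.805, 36.0569]}
wrist {'ctr': [0.6497, 0.3047], 'yaw': -10.915499687194824, 'size': [14.6565, 29.808]}
wrist {'ctr': [0.4402, 0.4123], 'yaw': -157.48179626464844, 'size': [108.9982, 40.8235]}
wrist {'ctr': [0.3622, 0.5253], 'yaw': 17.342899322509766, 'size': [22.7696, 10.832]}
wrist {'ctr': [0.3809, 0.3924], 'yaw': -158.60440063476562, 'size': [23.4908, 15.7126]}
wrist {'ctr': [0.4186, 0.2599], 'yaw': 35.99129867553711, 'size': [25.2173, 4.4103]}
([0.0003, -0.0019, 0.0001], [-0.007, 0.047, 0.307]) [0.36142256 0.37568058 0.09824849] [0.36059753 0.37735244 0.09795332] [ 0.94 -0.51  2.33 -0.55  0.73  2.11]
([0.0048, -0.0005, 0.1], [-0.007, 0.047, 0.307])
```

View pics/w8.png

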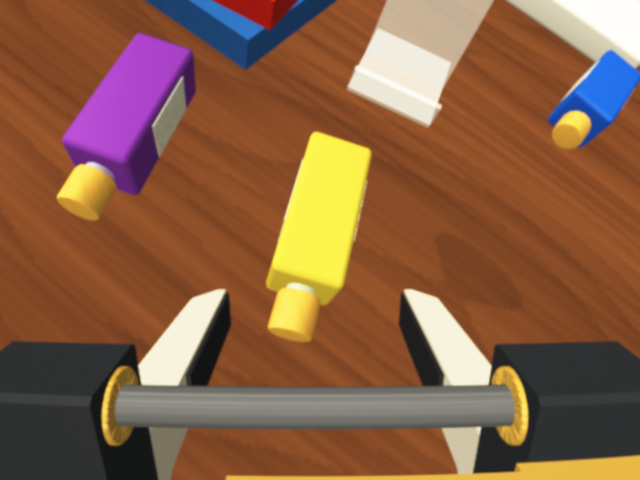

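The wrist view shows the yellow bottle at (320,215). It still looks about 17° rotated because the turn isn't finished. I'll finish the turn, then advance.

Emit:
play_rows([
  [[0, -0.002, 0], [-0.007, 0.047, 0.307], -0.6],
  [[0, -0.002, 0], [-0.007, 0.047, 0.307], -0.6],
  [[0, -0.002, 0], [-0.007, 0.047, 0.307], -0.6],
  [[0.002, -0.001, 0.03], [-0.007, 0.047, 0.307], -0.6],
  [[0.003, 0, 0.06], [-0.007, 0.047, 0.307], -0.6],
  [[0.005, 0, 0.09], [-0.007, 0.047, 0.307], -0.6],
  [[0.005, 0, 0.1], [-0.007, 0.047, 0.307], -0.6],
  [[0.005, 0, 0.1], [-0.007, 0.047, 0.307], -0.6],
  [[0.005, 0, 0.1], [-0.007, 0.047, 0.307], -0.6],
  [[0.005, 0, 0.1], [-0.007, 0.047, 0.307], -0.6],
])

```text
time_s: 21.22
position: [0.4264, 0.4051, 0.0304]
orientation: [-3.138, -0.79, 0.398]
force: [-0.5, -1.2, 0.6]
grip_width: 0.8
gripper_force: 0.0
```

```bash
python3 - <<'E'
from h import *
B=([.4434,.4125],-157.)
p,R=lying(*B); print(rel(p,R),cur()[0],p,read_state()["force"],read_state()["joints"].round(2))
E
```

```text
([-0.0028, -0.0002, 0.0017], [-0.001, -0.004, -0.003]) [0.4264459  0.40509249 0.03038981] [0.42568706 0.4049813  0.02724264] [-0.47423441 -1.16063636  0.58981359] [ 0.87 -0.23  2.28 -0.77  0.47  2.62]
```

Emit:
play_rows([
  [[-0.002, 0, 0.002], [0, 0, 0], 0],
  [[-0.002, 0, 0.002], [0, 0, 0], 0.6],
  [[-0.002, 0, 0.002], [0, 0, 0], 1],
  [[-0.002, 0, 0.002], [0, 0, 0], 1],
  [[-0.002, 0, 0.002], [0, 0, 0], 1],
  [[-0.002, 0, 0.002], [0, 0, 0], 1],
  [[0.02, 0, -0.02], [0, 0, 0], 1],
  [[0.04, 0, -0.04], [0, 0, 0], 1],
  [[0.065, 0, -0.065], [0, 0, 0], 1],
  [[0.09, 0, -0.09], [0, 0, 0], 1],
  [[0.12, 0, -0.12], [0, 0, 0], 1],
  [[0.12, 0, -0.12], [0, 0, 0], 1],
])

```text
time_s: 22.22
position: [0.4272, 0.4055, 0.2087]
orientation: [-3.13, -0.798, 0.391]
force: [0.2, 0.6, -0.3]
grip_width: 0.451
gripper_force: 25.0
```

```bash
python3 - <<'E'
from h import *
p,R=placed(.12,up=.12,x=-.004); print(rel([.52,.25,.23],R),rel(p,R),cur()[0],p, read_state()["joints"].round(2))
E
```

```text
([0.0337, 0.1792, 0.002], [0.016, -0.381, -2.87]) ([0.0421, 0.3524, 0.0527], [0.016, -0.381, -2.87]) [0.42720587 0.40554961 0.20873947] [0.62608481 0.10708737 0.19924264] [ 0.87 -0.45  2.13 -0.47  0.77  2.26]
```

Emit:
play_rows([
  [[0.034, 0.179, -0.01], [0.016, -0.381, -2.87], 1],
  [[0.034, 0.179, -0.01], [0.016, -0.381, -2.87], 1],
  [[0.034, 0.179, -0.01], [0.016, -0.381, -2.87], 1],
  [[0.034, 0.179, -0.01], [0.016, -0.381, -2.87], 1],
  [[0.034, 0.179, -0.01], [0.016, -0.381, -2.87], 1],
  [[0.034, 0.179, -0.01], [0.016, -0.381, -2.87], 1],
  [[0.034, 0.179, -0.01], [0.016, -0.381, -2.87], 1],
  [[0.034, 0.179, -0.01], [0.016, -0.381, -2.87], 1],
  [[0.034, 0.179, -0.01], [0.016, -0.381, -2.87], 1],
  [[0.034, 0.179, -0.01], [0.016, -0.381, -2.87], 1],
  [[0.034, 0.179, -0.01], [0.016, -0.381, -2.87], 1],
  [[0.034, 0.179, -0.01], [0.016, -0.381, -2.87], 1],
])

```text
time_s: 23.22
position: [0.5112, 0.2453, 0.2292]
orientation: [2.492, -0.132, 1.654]
force: [0.0, -0.6, -2.5]
grip_width: 0.453
gripper_force: 25.0
```

```bash
python3 - <<'E'
from h import *
p,R=placed(.12,up=.12,x=-.004); print(rel([.56,.2,.23],R),rel(p,R),cur()[0],p, read_state()["joints"].round(2))
E
```

```text
([-0.0487, 0.0402, 0.0213], [-0.008, -0.211, -1.62]) ([-0.1499, 0.0759, 0.0705], [-0.008, -0.211, -1.62]) [0.51117798 0.24530438 0.22916503] [0.62608481 0.10708737 0.19924264] [ 0.47 -0.49  2.09 -0.16  0.91  0.48]
```

Emit:
play_rows([
  [[0, 0, 0], [-0.008, -0.211, -1.62], 1],
  [[0, 0, 0], [-0.008, -0.211, -1.62], 1],
  [[0, 0, 0], [-0.008, -0.211, -1.62], 1],
  [[0, 0, 0], [-0.008, -0.211, -1.62], 1],
  [[0, 0, 0], [-0.008, -0.211, -1.62], 1],
  [[-0.01, 0.008, 0.004], [-0.008, -0.211, -1.62], 1],
  [[-0.02, 0.016, 0.008], [-0.008, -0.211, -1.62], 1],
  [[-0.03, 0.025, 0.013], [-0.008, -0.211, -1.62], 1],
  [[-0.049, 0.04, 0.021], [-0.008, -0.211, -1.62], 1],
  [[-0.08, 0.052, 0.037], [-0.008, -0.211, -1.62], 1],
  [[-0.115, 0.064, 0.053], [-0.008, -0.211, -1.62], 1],
  [[-0.15, 0.076, 0.07], [-0.008, -0.211, -1.62], 1],
])

```text
time_s: 24.22
position: [0.617, 0.1191, 0.2032]
orientation: [2.962, 0.743, 2.923]
force: [0.1, 0.9, -1.6]
grip_width: 0.449
gripper_force: 25.0
```

```bash
python3 - <<'E'
from h import *
p,R=placed(.12,up=.12,x=-.004); print(rel(p,R),cur()[0],p, read_state()["joints"].round(2))
E
```

```text
([-0.0058, -0.0115, 0.0087], [0.001, -0.025, -0.189]) [0.61702467 0.11908094 0.20317755] [0.62608481 0.10708737 0.19924264] [ 0.2  -0.37  2.07 -0.17  0.69 -1.14]
```

Emit:
play_rows([
  [[0, 0, 0], [0, 0, 0], 1],
  [[0, 0, 0], [0, 0, 0], 1],
  [[0, 0, 0], [0, 0, 0], 1],
])

```text
time_s: 24.47
position: [0.6163, 0.1203, 0.2035]
orientation: [2.955, 0.74, 2.913]
force: [0.2, -0.5, -2.3]
grip_width: 0.45
gripper_force: 25.0
```

```bash
python3 - <<'E'
from h import *
p,R=placed(.12,up=.12,x=-.004); print(rel(p,R),cur()[0],p)
E
```

```text
([-0.0063, -0.0126, 0.0094], [0.001, -0.026, -0.197]) [0.61633047 0.120296   0.20354076] [0.62608481 0.10708737 0.19924264]
```

Emit:
play_rows([
  [[-0.006, -0.013, 0.009], [0.001, -0.026, -0.197], 1],
  [[-0.006, -0.013, 0.009], [0.001, -0.026, -0.197], 1],
  [[-0.006, -0.013, 0.009], [0.001, -0.026, -0.197], 1],
  [[-0.006, -0.013, 0.009], [0.001, -0.026, -0.197], 1],
  [[-0.006, -0.013, 0.009], [0.001, -0.026, -0.197], 1],
])

```text
time_s: 24.88
position: [0.6255, 0.1078, 0.2002]
orientation: [3.14, 0.786, -3.103]
force: [-0.5, 0.1, -2.4]
grip_width: 0.45
gripper_force: 25.0
```

```bash
python3 - <<'E'
from h import *
wface(.12)
p,R=placed(.12,up=.002,x=-.004); print(rel(p,R),cur()[0],p)
E
```

```text
target ctr [0.6343 0.1074] face x 0.6111 [[0.6093, 0.0879, 0.1323], [0.6137, 0.128, 0.2193]]
([0.0838, -0.0006, 0.0844], [0.001, 0.001, 0.0]) [0.62555792 0.10763472 0.20017702] [0.62608481 0.10708737 0.08124264]
```

Emit:
play_rows([
  [[0.021, 0, 0.029], [0, 0, 0], 1],
  [[0.046, 0, 0.054], [0, 0, 0], 1],
  [[0.062, 0, 0.07], [0, 0, 0], 1],
  [[0.07, 0, 0.078], [0, 0, 0], 1],
  [[0.074, 0, 0.082], [0, 0, 0], 1],
  [[0.076, 0, 0.084], [0, 0, 0], 1],
  [[0.078, 0, 0.086], [0, 0, 0], 1],
  [[0.079, 0, 0.087], [0, 0, 0], 1],
  [[0.079, 0, 0.087], [0, 0, 0], 1],
  [[0.079, 0, 0.087], [0, 0, 0], 1],
])

```text
time_s: 25.77
position: [0.6318, 0.1069, 0.0833]
orientation: [-3.139, 0.787, -3.099]
force: [0.0, -1.1, -1.4]
grip_width: 0.452
gripper_force: 25.0
```

```bash
python3 - <<'E'
from h import *
wface(.12)
p,R=placed(.12,x=0); print(rel(p,R),cur()[0],p,read_state()["force"].round(1))
E
```

```text
target ctr [0.6343 0.1074] face x 0.6173 [[0.6155, 0.087, 0.0408], [0.6201, 0.1273, 0.1026]]
([0.004, 0.0004, 0.0017], [0.0, 0.001, 0.002]) [0.63172759 0.10691104 0.08321649] [0.63008177 0.10724333 0.07924264] [ 0.4  0.9 -2.7]
```

Emit:
play_rows([
  [[0.0015, 0, 0.0015], [0, 0, 0], 1],
  [[0.0025, 0, 0.0025], [0, 0, 0], 1],
  [[0.0025, 0, 0.0025], [0, 0, 0], 1],
  [[0.0025, 0, 0.0025], [0, 0, 0], 0],
  [[0.0025, 0, 0.0025], [0, 0, 0], -0.35],
  [[0.0025, 0, 0.0025], [0, 0, 0], -0.35],
  [[0.0025, 0, 0.0025], [0, 0, 0], -0.35],
  [[0.0025, 0, 0.0025], [0, 0, 0], -0.35],
  [[0.0025, 0, -0.02], [0, 0, 0], -0.35],
  [[0.0025, 0, -0.05], [0, 0, 0], -0.35],
  [[0.0025, 0, -0.09], [0, 0, 0], -0.35],
  [[0.0025, 0, -0.13], [0, 0, 0], -0.35],
])

```text
time_s: 26.82
position: [0.5371, 0.103, 0.1715]
orientation: [-3.139, 0.783, -3.099]
force: [0.3, -0.2, 1.2]
grip_width: 0.676
gripper_force: 0.0
```

```bash
python3 - <<'E'
from h import *
for y in(-.04,.04,.12): wface(y)
c=snap("side"); cv2.imwrite("pics/s9.png",c["frame"][:,:,::-1])
k=np.array([.569,-.2905])
print(rel([.52,-.15,.24],down(1.55)),rel([*k,.21],down(1.55)),cur()[0],read_state()["joints"].round(2))
E
```

```text
target ctr [ 0.6406 -0.0525] face x 0.6218 [[0.6198, -0.0706, 0.0411], [0.6537, -0.0297, 0.1148]]
target ctr [0.6374 0.0275] face x 0.6204 [[0.6186, 0.0101, 0.0412], [0.6535, 0.0498, 0.1105]]
target ctr [0.6343 0.1074] face x 0.6183 [[0.6165, 0.0873, 0.0409], [0.6457, 0.1267, 0.1105]]
([-0.0266, -0.2525, -0.0669], [0.64, 0.604, 1.539]) ([-0.0356, -0.3948, -0.015], [0.64, 0.604, 1.539]) [0.53834735 0.10337913 0.17371384] [ 0.2  -0.58  2.27 -0.18  0.68 -1.32]
```

View pics/s9.png

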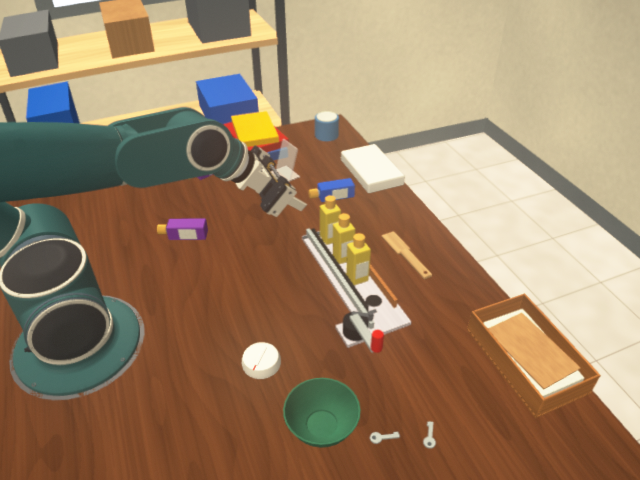

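The side view shows all three bottles upright in the channel, at (330,220), (344,240) and (358,260), and the lever still open at (377,341). Next I'll go back to the knob.

Emit:
play_rows([
  [[0.0, 0.0, -0.06], [0.64, 0.604, 1.539], -0.1],
  [[-0.027, -0.253, -0.067], [0.64, 0.604, 1.539], -0.1],
  [[-0.027, -0.253, -0.067], [0.64, 0.604, 1.539], -0.1],
  [[-0.027, -0.253, -0.067], [0.64, 0.604, 1.539], -0.1],
  [[-0.027, -0.253, -0.067], [0.64, 0.604, 1.539], -0.1],
  [[-0.027, -0.253, -0.067], [0.64, 0.604, 1.539], -0.1],
  [[-0.027, -0.253, -0.067], [0.64, 0.604, 1.539], -0.1],
  [[-0.027, -0.253, -0.067], [0.64, 0.604, 1.539], -0.1],
  [[-0.027, -0.253, -0.067], [0.64, 0.604, 1.539], -0.1],
  [[-0.027, -0.253, -0.067], [0.64, 0.604, 1.539], -0.1],
  [[-0.027, -0.253, -0.067], [0.64, 0.604, 1.539], -0.1],
  [[-0.027, -0.253, -0.067], [0.64, 0.604, 1.539], -0.1],
])

```text
time_s: 28.02
position: [0.5211, -0.151, 0.2361]
orientation: [3.064, 0.099, 1.778]
force: [0.2, -0.1, 0.2]
grip_width: 0.55
gripper_force: 0.0
```

```bash
python3 - <<'E'
from h import *
print(rel([.569,-.2905,.2],down(1.55)),cur()[0],read_state()["joints"].round(2))
E
```

```text
([-0.1421, 0.0142, 0.0517], [0.088, 0.09, 0.232]) [ 0.52106325 -0.1510051   0.23607481] [-0.3  -0.24  1.8  -0.05  1.47 -0.51]
```

Emit:
play_rows([
  [[-0.142, 0.014, 0.0], [0.088, 0.09, 0.232], -0.1],
  [[-0.142, 0.014, 0.0], [0.088, 0.09, 0.232], -0.1],
  [[-0.142, 0.014, 0.0], [0.088, 0.09, 0.232], -0.1],
  [[-0.142, 0.014, 0.0], [0.088, 0.09, 0.232], -0.1],
  [[-0.142, 0.014, 0.052], [0.088, 0.09, 0.232], -0.1],
  [[-0.142, 0.014, 0.052], [0.088, 0.09, 0.232], -0.1],
  [[-0.142, 0.014, 0.052], [0.088, 0.09, 0.232], -0.1],
  [[-0.142, 0.014, 0.052], [0.088, 0.09, 0.232], -0.1],
  [[-0.142, 0.014, 0.052], [0.088, 0.09, 0.232], -0.1],
])

```text
time_s: 28.77
position: [0.5696, -0.2895, 0.204]
orientation: [3.134, 0.003, 1.556]
force: [-0.8, -0.3, 0.9]
grip_width: 0.552
gripper_force: 0.0
```

```bash
python3 - <<'E'
from h import *
print(rel([.569,-.2905,.096],down(1.55)),cur()[0])
for n in("wrist","top"):
    c=snap(n); h=c["hsv"]; m=((h[...,0]<6)|(h[...,0]>174))&(h[...,1]>180)&(h[...,2]>120)
    P,uv=cloud(c,m); s=(P[:,2]>.096)&(P[:,2]<.11)&(P[:,1]<-.15)&(P[:,0]>.4)&(P[:,0]<.7); print(n,s.sum(),P[s].mean(0))
E
```

```text
([-0.0007, -0.0014, 0.108], [0.007, 0.003, 0.006]) [ 0.56958022 -0.2895238   0.20404222]
wrist 1111 [ 0.57259888 -0.28889248  0.10124961]
top 70 [ 0.56861355 -0.2895758   0.10058468]
```

Emit:
play_rows([
  [[0, -0.001, 0.04], [0, 0, 0], -0.1],
  [[0, -0.001, 0.08], [0, 0, 0], -0.1],
  [[0, -0.001, 0.108], [0.007, 0.003, 0.006], -0.1],
  [[0, -0.001, 0.108], [0.007, 0.003, 0.006], 0.25],
  [[0, -0.001, 0.108], [0.007, 0.003, 0.006], 0.25],
  [[0, -0.001, 0.108], [0.007, 0.003, 0.006], 0.25],
  [[0, -0.001, 0.108], [0.007, 0.003, 0.006], 0.25],
  [[0, -0.001, 0.108], [0.007, 0.003, 0.006], 0.25],
  [[0, -0.001, 0.108], [0.007, 0.003, 0.006], 0.25],
])

```text
time_s: 29.62
position: [0.5694, -0.2904, 0.0967]
orientation: [3.14, 0.001, 1.55]
force: [-0.4, -0.7, 0.1]
grip_width: 0.375
gripper_force: 0.0
```

```bash
python3 - <<'E'
from h import *
p0,R0=cur(); print(p0,R0.as_euler("xyz"),read_state()["grip_width"])
piv=np.array([.5665,-.2005])
for t in np.linspace(.13,1.5,13):
    d=np.array([-np.sin(t),-np.cos(t)]); c,s=np.cos(YAW),np.sin(YAW)
    q=piv+.09*np.array([c*d[0]-s*d[1],s*d[0]+c*d[1]])
    print(t.round(2),rel([*q,.096],down(.039+1.5-t+.07),p0,R0))
E
```

```text
[ 0.56944253 -0.29042611  0.09665539] [3.13982452e+00 5.34290212e-04 1.54962032e+00] 0.375477591489534
0.13 ([0.0001, -0.0111, 0.0006], [0.002, 0.0, 0.071])
0.24 ([0.0014, -0.0213, 0.0006], [0.002, 0.0, 0.185])
0.36 ([0.0038, -0.0313, 0.0006], [0.002, 0.0, 0.299])
0.47 ([0.0074, -0.0409, 0.0006], [0.002, 0.0, 0.413])
0.59 ([0.012, -0.0501, 0.0006], [0.002, 0.0, 0.527])
0.7 ([0.0177, -0.0586, 0.0005], [0.002, -0.0, 0.641])
0.82 ([0.0243, -0.0665, 0.0005], [0.002, -0.0, 0.756])
0.93 ([0.0317, -0.0736, 0.0005], [0.002, -0.0, 0.87])
1.04 ([0.0399, -0.0797, 0.0005], [0.002, -0.0, 0.984])
1.16 ([0.0488, -0.0849, 0.0005], [0.002, -0.0, 1.098])
1.27 ([0.0582, -0.0891, 0.0005], [0.002, -0.001, 1.212])
1.39 ([0.068, -0.0922, 0.0005], [0.002, -0.001, 1.326])
1.5 ([0.0781, -0.0941, 0.0004], [0.002, -0.001, 1.441])
```

Emit:
play_rows([
  [[0.0, -0.011, 0], [0, 0, 0.071], 0.25],
  [[0.0014, -0.0213, 0], [0, 0, 0.185], 0.25],
  [[0.0038, -0.0313, 0], [0, 0, 0.299], 0.25],
  [[0.0074, -0.0409, 0], [0, 0, 0.413], 0.25],
  [[0.012, -0.0501, 0], [0, 0, 0.527], 0.25],
  [[0.0177, -0.0586, 0], [0, 0, 0.641], 0.25],
  [[0.0243, -0.0665, 0], [0, 0, 0.756], 0.25],
  [[0.0317, -0.0736, 0], [0, 0, 0.87], 0.25],
  [[0.0399, -0.0797, 0], [0, 0, 0.984], 0.25],
  [[0.0488, -0.0849, 0], [0, 0, 1.098], 0.25],
  [[0.0582, -0.0891, 0], [0, 0, 1.212], 0.25],
  [[0.068, -0.0922, 0], [0, 0, 1.326], 0.25],
])

```text
time_s: 30.62
position: [0.4782, -0.22, 0.0959]
orientation: [3.141, -0.001, 0.218]
force: [0.8, 0.4, 0.5]
grip_width: 0.377
gripper_force: 0.0
```

```bash
python3 - <<'E'
from h import *
print(rel([.4769,-.211,.097],down(.11)),cur()[0],read_state()["force"])
for n in("side","top"):
    c=snap(n); h=c["hsv"]; m=((h[...,0]<6)|(h[...,0]>174))&(h[...,1]>180)&(h[...,2]>120)
    P,uv=cloud(c,m); s=(P[:,2]>.056)&(P[:,2]<.11)&(P[:,1]<-.1)&(P[:,0]>.4)&(P[:,0]<.7); print(n,s.sum(),P[s].mean(0),P[s].max(0))
E
```

```text
([0.0007, -0.0091, -0.0011], [0.0, -0.001, 0.108]) [ 0.47816726 -0.22004837  0.0959367 ] [0.8208431  0.35561387 0.46403027]
side 76 [ 0.47065014 -0.22663788  0.08238873] [ 0.47493229 -0.21966272  0.10406258]<stdin>:5: RuntimeWarning: Mean of empty slice.
  ret = um.true_divide(
Traceback (most recent call last):
ValueError: zero-size array to reduction operation maximum which has no identity
```

Emit:
play_rows([
  [[0.001, -0.005, 0], [0, 0, 0.06], 0.25],
  [[0.001, -0.01, 0], [0, 0, 0.11], 0.25],
  [[0.001, -0.01, 0], [0, 0, 0.11], 0.25],
  [[0.001, -0.01, 0], [0, 0, 0.11], 0.25],
  [[0.001, -0.01, 0], [0, 0, 0.11], -0.1],
  [[0.001, -0.01, 0], [0, 0, 0.11], -0.1],
  [[0.001, -0.01, 0], [0, 0, 0.11], -0.1],
  [[0.001, -0.01, -0.04], [0, 0, 0.11], -0.1],
  [[0.001, -0.01, -0.08], [0, 0, 0.11], -0.1],
  [[0.001, -0.01, -0.12], [0, 0, 0.11], -0.1],
  [[-0.05, -0.01, -0.15], [0, 0, 0.11], -0.1],
  [[-0.08, -0.01, -0.15], [0, 0, 0.11], -0.1],
])

```text
time_s: 31.72
position: [0.4028, -0.2276, 0.2479]
orientation: [3.14, -0.003, 0.117]
force: [0.1, -1.2, -0.1]
grip_width: 0.549
gripper_force: 0.0
```

```bash
python3 - <<'E'
from h import *
for n in("top","side","wrist"):
    c=snap(n); h=c["hsv"]; m=((h[...,0]<6)|(h[...,0]>174))&(h[...,1]>180)&(h[...,2]>120)
    P,uv=cloud(c,m); s=(P[:,2]>.096)&(P[:,2]<.11)&(P[:,1]<-.1)&(P[:,0]>.4)&(P[:,0]<.7)
    if s.sum(): print(n,s.sum(),P[s].mean(0))
    if n!="wrist":
      for b in bottles(c): 
        if b["ctr"][1]<.6: print(n,{k:(np.round(v,4).tolist()) for k,v in b.items() if k in("ctr","yaw","size","zq")})
    cv2.imwrite(f"pics/{n}10.png",c["frame"][:,:,::-1])
print(cur()[0],read_state()["force"])
E
```

```text
top 69 [ 0.47710902 -0.20993532  0.10106944]
top {'ctr': [0.6517, -0.0567], 'yaw': -2.861599922180176, 'size': [42.9832, 52.9106], 'zq': [0.0575, 0.1073, 0.1129]}
top {'ctr': [0.6486, 0.0275], 'yaw': 1.0128999948501587, 'size': [51.867, 41.1001], 'zq': [0.0594, 0.1077, 0.1156]}
top {'ctr': [0.6367, 0.1846], 'yaw': 93.8322982788086, 'size': [42.418, 100.6992], 'zq': [0.0364, 0.0446, 0.0535]}
side 93 [ 0.47650297 -0.21288356  0.10165503]
side {'ctr': [0.6399, 0.1943], 'yaw': -81.38980102539062, 'size': [38.4249, 87.0666], 'zq': [0.041, 0.047, 0.0552]}
wrist 960 [ 0.47951514 -0.21000628  0.10121525]
[ 0.40099499 -0.22810537  0.24575449] [ 0.74100547  0.93559328 -0.21324253]
```

View pics/side10.png

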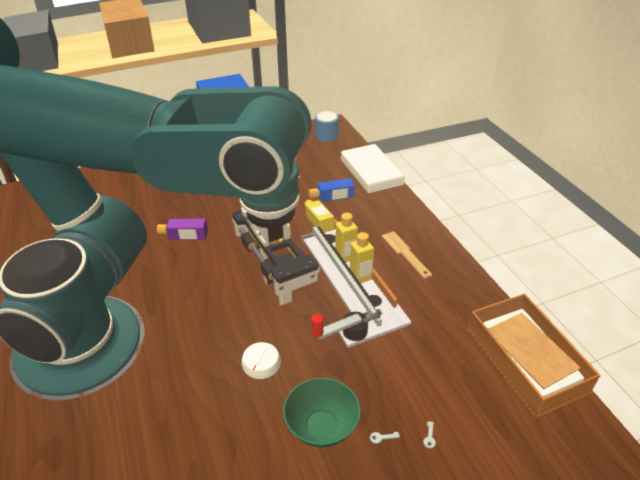

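The side view shows the lever shut, with the knob at (318,325). The third bottle has toppled off the rack's far end, at (320,215). I'll look at it closely, then reopen the lever and redo that one.

```bash
python3 - <<'E'
from h import *
f=cv2.imread("pics/top10.png"); g=cv2.imread("pics/side10.png")
a=cv2.resize(f[170:270,190:340],None,fx=4,fy=4,interpolation=cv2.INTER_CUBIC)
b=cv2.resize(g[170:290,280:400],(400,400),interpolation=cv2.INTER_CUBIC); b=np.hstack([b,np.zeros((400,200,3),np.uint8)])
cv2.imwrite("pics/crop10.png",cv2.resize(np.hstack([a,b[:,:400]]),(800,320)))
c=snap("top")
for b in bottles(c): 
    if .15<b["ctr"][1]<.6: print({k:(np.round(v,4).tolist()) for k,v in b.items()})
print(rel([.4775,-.2105,.2],down(.11)),rel([.4775,-.2105,.097],down(.11)))
m=ymask(c); P,uv=cloud(c,m); s=(abs(P[:,1]-.185)<.08)&(abs(P[:,0]-.64)<.06)&(P[:,2]<.08); Q=P[s]
A=np.c_[Q[:,:2]-Q[:,:2].mean(0),np.ones(len(Q))]; t=Q[:,2]>.03
print(np.linalg.lstsq(A[t],Q[t][:,2],rcond=None)[0],Q.mean(0))
E
```

```text
{'ctr': [0.6368, 0.1848], 'ax': [-0.05249999836087227, 0.9986000061035156], 'yaw': 93.00789642333984, 'size': [42.3249, 100.3892], 'zq': [0.037, 0.0444, 0.0532], 'cap': [0.6373, 0.205, 0.0296], 'capoff': [0.0201, -0.0016], 'px': [244, 205, 40, 18, 360], 'nb': 192}
([0.0771, -0.0086, 0.0448], [0.0, -0.001, 0.003]) ([0.077, -0.0087, 0.1478], [0.0, -0.001, 0.003])
[ 0.05364851 -0.088783    0.04526624] [0.63453611 0.18454912 0.04517289]
```

View pics/crop10.png

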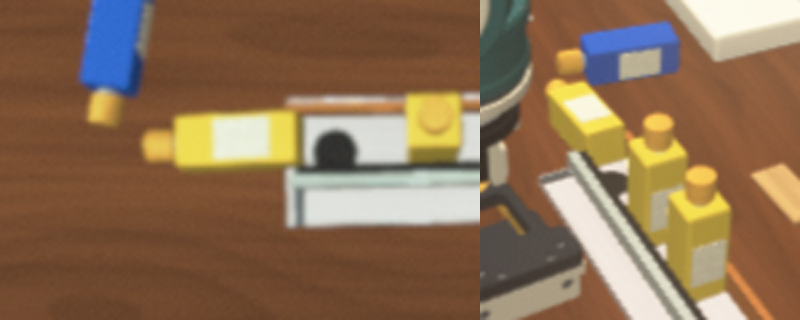

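The crop shows the bottle lying with its cap to the left and its base on the plate's end; the other two are clamped upright. Nothing of mine was near it, so this was the announced knock. I'll reopen the lever first.

Emit:
play_rows([
  [[0.077, -0.009, 0.03], [0, 0, 0], -0.1],
  [[0.077, -0.009, 0.045], [0, 0, 0], -0.1],
  [[0.077, -0.009, 0.045], [0, 0, 0], -0.1],
  [[0.077, -0.009, 0.045], [0, 0, 0], -0.1],
  [[0.077, -0.009, 0.085], [0, 0, 0], -0.1],
  [[0.077, -0.009, 0.12], [0, 0, 0], -0.1],
  [[0.077, -0.009, 0.148], [0, 0, 0], -0.1],
  [[0.077, -0.009, 0.148], [0, 0, 0], 0.25],
  [[0.077, -0.009, 0.148], [0, 0, 0], 0.25],
  [[0.077, -0.009, 0.148], [0, 0, 0], 0.25],
  [[0.077, -0.009, 0.148], [0, 0, 0], 0.25],
  [[0.077, -0.009, 0.148], [0, 0, 0], 0.25],
])

```text
time_s: 32.92
position: [0.4783, -0.2101, 0.0983]
orientation: [3.141, -0.002, 0.114]
force: [0.4, 0.5, 0.7]
grip_width: 0.376
gripper_force: 0.0
```

```bash
python3 - <<'E'
from h import *
p0,R0=cur(); print(p0,R0.as_euler("xyz"),read_state()["grip_width"],read_state()["force"])
piv=np.array([.5665,-.2005])
for t in np.linspace(1.35,-.06,12):
    d=np.array([-np.sin(t),-np.cos(t)]); c,s=np.cos(YAW),np.sin(YAW)
    q=piv+.09*np.array([c*d[0]-s*d[1],s*d[0]+c*d[1]])
    print(rel([*q,.097],down(.039+1.5-t+.07),p0,R0))
c=snap("top"); h=c["hsv"]; m=(h[...,0]>105)&(h[...,0]<125)&(h[...,1]>150)&(h[...,2]>80)
P,_=cloud(c,m); s=(P[:,2]>.015)&(P[:,2]<.06)&(abs(P[:,0]-.7)<.1)&(abs(P[:,1]-.28)<.08); print("blue",P[s].min(0),P[s].max(0))
P,_=cloud(c,np.ones((480,640),bool)); s=(P[:,2]>.05)&(P[:,2]<.12)&(abs(P[:,0]-.62)<.1)&(abs(P[:,1]-.4)<.1);print("stand",P[s].min(0),P[s].max(0))
E
```

```text
[ 0.47831011 -0.2100587   0.09833732] [ 3.14054232e+00 -2.23779051e-03  1.13563639e-01] 0.37647600927498753 [0.38891471 0.46441434 0.67448659]
([-0.0003, 0.0136, 0.0014], [0.001, -0.002, -0.145])
([0.0021, 0.0249, 0.0014], [0.001, -0.002, -0.274])
([0.0059, 0.0358, 0.0014], [0.001, -0.002, -0.402])
([0.0111, 0.0461, 0.0014], [0.002, -0.002, -0.53])
([0.0175, 0.0556, 0.0014], [0.002, -0.002, -0.658])
([0.0252, 0.0642, 0.0015], [0.002, -0.002, -0.786])
([0.0338, 0.0718, 0.0015], [0.002, -0.002, -0.915])
([0.0434, 0.0783, 0.0015], [0.002, -0.001, -1.043])
([0.0537, 0.0834, 0.0015], [0.002, -0.001, -1.171])
([0.0646, 0.0872, 0.0016], [0.002, -0.001, -1.299])
([0.0759, 0.0896, 0.0016], [0.002, -0.001, -1.427])
([0.0874, 0.0905, 0.0016], [0.003, -0.001, -1.555])
blue [0.67769424 0.26080508 0.0247779 ] [0.77676816 0.31044505 0.04805754]
stand [0.62653439 0.41141138 0.05009301] [0.66371658 0.48814037 0.1032237 ]
```

Emit:
play_rows([
  [[0.0, 0.0136, 0], [0, 0, -0.12], 0.25],
  [[0.002, 0.0249, 0], [0, 0, -0.24], 0.25],
  [[0.006, 0.0358, 0], [0, 0, -0.36], 0.25],
  [[0.011, 0.0461, 0], [0, 0, -0.48], 0.25],
  [[0.0175, 0.0556, 0], [0, 0, -0.6], 0.25],
  [[0.025, 0.0642, 0], [0, 0, -0.72], 0.25],
  [[0.034, 0.0718, 0], [0, 0, -0.84], 0.25],
  [[0.043, 0.0783, 0], [0, 0, -0.96], 0.25],
  [[0.054, 0.0834, 0], [0, 0, -1.08], 0.25],
  [[0.065, 0.0872, 0], [0, 0, -1.2], 0.25],
  [[0.076, 0.0896, 0], [0, 0, -1.32], 0.25],
  [[0.0874, 0.0905, 0], [0, 0, -1.44], 0.25],
])

```text
time_s: 33.97
position: [0.5756, -0.2903, 0.0972]
orientation: [3.141, 0.0, 1.559]
force: [0.5, -0.3, -0.5]
grip_width: 0.376
gripper_force: 0.0
```

Emit:
play_rows([
  [[0, 0, 0], [0, 0, 0], 0.25],
  [[0, 0, 0], [0, 0, 0], 0.25],
  [[0, 0, 0], [0, 0, 0], -0.1],
  [[0, 0, 0], [0, 0, 0], -0.1],
  [[0, 0, 0], [0, 0, 0], -0.1],
  [[0, 0, -0.04], [0, 0, 0], -0.1],
  [[0, 0, -0.08], [0, 0, 0], -0.1],
  [[0, 0, -0.12], [0, 0, 0], -0.1],
  [[0, 0, -0.15], [0, 0, 0], -0.1],
  [[0, 0, -0.15], [0, 0, 0], -0.1],
])

```text
time_s: 34.8
position: [0.5756, -0.2904, 0.254]
orientation: [3.134, 0.004, 1.552]
force: [0.3, -0.2, 0.5]
grip_width: 0.548
gripper_force: 0.0
```

```bash
python3 - <<'E'
from h import *
for n in("top","side"):
    c=snap(n); h=c["hsv"]; m=((h[...,0]<6)|(h[...,0]>174))&(h[...,1]>180)&(h[...,2]>120)
    P,uv=cloud(c,m); s=(P[:,2]>.096)&(P[:,2]<.11)&(P[:,1]<-.1)&(P[:,0]>.4)&(P[:,0]<.7)
    if s.sum(): print(n,s.sum(),P[s].mean(0))
    for b in bottles(c): 
        if b["ctr"][1]<.6: print(n,{k:(np.round(v,4).tolist()) for k,v in b.items() if k in("ctr","yaw","size","zq")})
print(cur()[0],cur()[1].as_euler("xyz"))
B=[.637,.1845]; yaw=93.; d=np.radians(yaw); R=tilt(d+np.pi,np.radians(50))[0]
g=np.array([B[0]+.015*np.cos(d),B[1]+.015*np.sin(d),.026])
p=g-R.apply([0,0,.006]); q=g-R.apply([0,0,.106]); print(q,p,R.as_euler("xyz")); q[2]=.24; print(rel([.52,.1,.26],R),rel([.5,.1,.26],down(1.55))); print(rel(q,R))
E
```

```text
top 70 [ 0.56858536 -0.28959579  0.10052487]
top {'ctr': [0.6513, -0.0559], 'yaw': 0.47540000081062317, 'size': [54.6121, 43.7486], 'zq': [0.0444, 0.1073, 0.1118]}
top {'ctr': [0.6486, 0.0275], 'yaw': 1.0128999948501587, 'size': [51.8791, 41.1148], 'zq': [0.0557, 0.1078, 0.1139]}
top {'ctr': [0.6367, 0.1847], 'yaw': 93.25640106201172, 'size': [42.5345, 100.4513], 'zq': [0.0365, 0.0441, 0.0531]}
side 86 [ 0.56874364 -0.29367229  0.10176811]
side {'ctr': [0.6399, 0.1943], 'yaw': -81.38899993896484, 'size': [38.3353, 87.0668], 'zq': [0.0412, 0.0475, 0.0546]}
[ 0.57469518 -0.28989197  0.2474588 ] [3.13973573e+00 6.71345788e-04 1.55236738e+00]
[0.63264902 0.26752155 0.10720071] [0.63601312 0.20333088 0.03059627] [3.14159265 0.6981317  1.6231562 ]
([0.3888, -0.0618, -0.0129], [-0.023, -0.697, -0.069]) ([0.3884, -0.0818, -0.013], [0.002, 0.001, 0.002])
([0.5584, 0.0477, 0.0072], [-0.023, -0.697, -0.069])
```

Emit:
play_rows([
  [[0.558, 0.048, -0.02], [-0.023, -0.697, -0.069], -0.6],
  [[0.558, 0.048, -0.02], [-0.023, -0.697, -0.069], -0.6],
  [[0.558, 0.048, -0.02], [-0.023, -0.697, -0.069], -0.6],
  [[0.558, 0.048, -0.02], [-0.023, -0.697, -0.069], -0.6],
  [[0.558, 0.048, -0.02], [-0.023, -0.697, -0.069], -0.6],
  [[0.558, 0.048, -0.02], [-0.023, -0.697, -0.069], -0.6],
  [[0.558, 0.048, -0.02], [-0.023, -0.697, -0.069], -0.6],
  [[0.558, 0.048, -0.02], [-0.023, -0.697, -0.069], -0.6],
  [[0.558, 0.048, -0.02], [-0.023, -0.697, -0.069], -0.6],
  [[0.558, 0.048, -0.02], [-0.023, -0.697, -0.069], -0.6],
  [[0.558, 0.048, -0.02], [-0.023, -0.697, -0.069], -0.6],
  [[0.558, 0.048, -0.02], [-0.023, -0.697, -0.069], -0.6],
])

```text
time_s: 35.9
position: [0.6237, 0.1916, 0.2616]
orientation: [-3.136, 0.698, 1.628]
force: [0.5, 0.5, 0.6]
grip_width: 0.796
gripper_force: 0.0
```

```bash
cat >> h.py <<'E'
def grasp2(back):
    B=[.637,.1845]; d=np.radians(93.); R=tilt(d+np.pi,np.radians(50))[0]
    g=np.array([B[0]+.015*np.cos(d),B[1]+.015*np.sin(d),.026]); return g-R.apply([0,0,.006+back]),R
E
python3 - <<'E'
from h import *
print(cur()[0],rel(*grasp2(.1)),read_state()["joints"].round(2))
E
```

```text
[0.62368565 0.19156462 0.26164179] ([0.157, 0.0137, 0.0699], [-0.002, -0.0, 0.004]) [ 0.51  0.22  1.4  -0.64  1.82  0.38]
```

Emit:
play_rows([
  [[0.04, 0.004, 0.018], [0, 0, 0], -0.6],
  [[0.08, 0.008, 0.035], [0, 0, 0], -0.6],
  [[0.12, 0.011, 0.052], [0, 0, 0], -0.6],
  [[0.157, 0.014, 0.07], [0, 0, 0], -0.6],
  [[0.157, 0.014, 0.07], [0, 0, 0], -0.6],
  [[0.157, 0.014, 0.07], [0, 0, 0], -0.6],
  [[0.157, 0.014, 0.07], [0, 0, 0], -0.6],
])

```text
time_s: 36.48
position: [0.6339, 0.2653, 0.1094]
orientation: [-3.138, 0.697, 1.627]
force: [0.2, -0.2, 1.3]
grip_width: 0.796
gripper_force: 0.0
```

```bash
python3 - <<'E'
from h import *
c=snap("wrist"); cv2.imwrite("pics/w11.png",c["frame"][:,:,::-1])
print(cur()[0],rel(*grasp2(.1)),rel(*grasp2(0)),read_state()["joints"].round(2))
for b in bottles(c): print({k:(np.round(v,4).tolist()) for k,v in b.items() if k in("ctr","yaw","size","zq")})
E
```

```text
[0.63433255 0.26524606 0.11073709] ([0.0041, -0.0016, 0.0012], [0.0, -0.002, 0.001]) ([0.0039, -0.0016, 0.1012], [0.0, -0.002, 0.001]) [ 0.58  0.42  1.41 -0.59  1.69  0.57]
{'ctr': [0.6642, 0.3144], 'yaw': -85.80130004882812, 'size': [20.7247, 27.2457], 'zq': [0.0213, 0.0299, 0.0336]}
{'ctr': [0.6439, 0.1043], 'yaw': -86.68329620361328, 'size': [53.8462, 377.4506], 'zq': [0.0144, 0.0374, 0.0521]}
{'ctr': [1.0771, -0.4165], 'yaw': -64.6698989868164, 'size': [13.6991, 533.6315], 'zq': [0.1492, 0.1522, 0.1548]}
{'ctr': [0.678, -0.5403], 'yaw': -87.90550231933594, 'size': [86.7008, 264.2501], 'zq': [0.105, 0.1099, 0.1517]}
{'ctr': [0.7233, -1.3815], 'yaw': -87.50859832763672, 'size': [89.4247, 1673.3563], 'zq': [0.118, 0.1311, 0.138]}
```

View pics/w11.png

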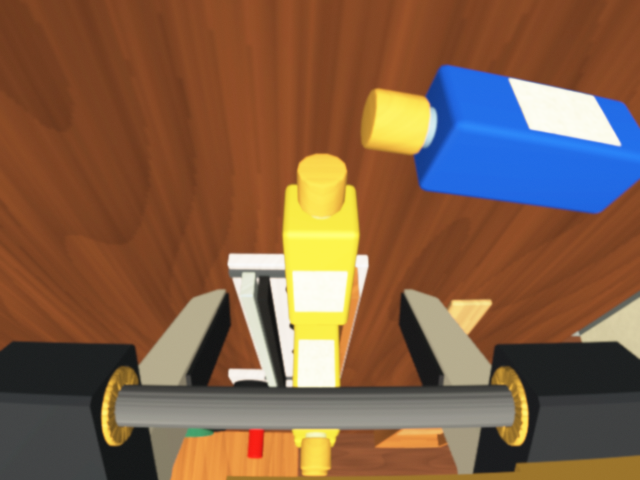

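The wrist view shows the bottle at (320,250) with its cap at (322,185), centred between the fingers. The blue look-alike is off to the right at (520,140) and clear. I'll close in with a narrower opening.

Emit:
play_rows([
  [[0.004, -0.002, 0.0], [0, 0, 0], -0.35],
  [[0.004, -0.002, 0.03], [0, 0, 0], -0.35],
  [[0.004, -0.002, 0.06], [0, 0, 0], -0.35],
  [[0.004, -0.002, 0.085], [0, 0, 0], -0.35],
  [[0.004, -0.002, 0.101], [0, 0, 0], -0.35],
  [[0.004, -0.002, 0.101], [0, 0, 0], -0.35],
  [[0.004, -0.002, 0.101], [0, 0, 0], -0.35],
  [[0.004, -0.002, 0.101], [0, 0, 0], -0.35],
])

```text
time_s: 37.2
position: [0.6358, 0.2049, 0.0309]
orientation: [3.141, 0.696, 1.625]
force: [0.4, 0.3, 0.4]
grip_width: 0.675
gripper_force: 0.0
```

```bash
python3 - <<'E'
from h import *
print(cur()[0],rel(*grasp2(0)),read_state()["force"])
p,R=cur(); print("up in tool",R.inv().apply([0,0,1]).round(3))
E
```

```text
[0.63578506 0.2048955  0.03089178] ([-0.001, 0.0001, 0.0012], [0.001, -0.002, 0.001]) [0.43127902 0.34075582 0.35613687]
up in tool [-0.641  0.    -0.768]
```

Emit:
play_rows([
  [[0, 0, 0], [0, 0, 0], 0],
  [[0, 0, 0], [0, 0, 0], 0.6],
  [[0, 0, 0], [0, 0, 0], 1],
  [[0, 0, 0], [0, 0, 0], 1],
  [[0, 0, 0], [0, 0, 0], 1],
  [[0, 0, 0], [0, 0, 0], 1],
  [[-0.013, 0, -0.015], [0, 0, 0], 1],
  [[-0.032, 0, -0.038], [0, 0, 0], 1],
  [[-0.055, 0, -0.065], [0, 0, 0], 1],
  [[-0.08, 0, -0.095], [0, 0, 0], 1],
  [[-0.109, 0, -0.13], [0, 0, 0], 1],
  [[-0.109, 0, -0.13], [0, 0, 0], 1],
], force=25)

```text
time_s: 38.2
position: [0.6366, 0.2043, 0.2081]
orientation: [3.133, 0.693, 1.619]
force: [0.7, 0.1, -1.1]
grip_width: 0.447
gripper_force: 25.0
```

```bash
cat >> h.py <<'E'
def placed2(y,up=0,x=0.,el=35,off=.0665):
    R=tilt(YAW,np.radians(el))[1]; q=rack(x,y); return np.array([*q,.010+off+up])-R.apply([0,0,.006]),R
E
python3 - <<'E'
from h import *
p,R=placed2(.12,up=.13); print(cur()[0],read_state()["joints"].round(2),p,rel(p,R),rel([.6,.14,.22],R))
p0,Rl=cur(); r=(Rl.inv()*R).as_rotvec()
for t in np.linspace(0,1,5):
    z=(Rl*Ro.from_rotvec(r*t)).as_matrix()[:,2]; print("  az %.0f el %.0f"%(np.degrees(np.arctan2(z[1],z[0])),np.degrees(np.arcsin(-z[2]))))
E
```

```text
[0.63658541 0.20432922 0.20810471] [ 0.51  0.28  1.42 -0.62  1.75  0.44] [0.62941001 0.10721712 0.20994146] ([-0.0755, -0.0123, 0.0602], [-0.226, 1.257, 1.725]) ([-0.0557, -0.0399, 0.0304], [-0.226, 1.257, 1.725])
  az -86 el 50
  az -69 el 66
  az -22 el 68
  az 1 el 53
  az 2 el 35
```

Emit:
play_rows([
  [[-0.008, -0.03, -0.01], [-0.226, 1.257, 1.725], 1],
  [[-0.008, -0.03, -0.01], [-0.226, 1.257, 1.725], 1],
  [[-0.008, -0.03, -0.01], [-0.226, 1.257, 1.725], 1],
  [[-0.008, -0.03, -0.01], [-0.226, 1.257, 1.725], 1],
  [[-0.008, -0.03, -0.01], [-0.226, 1.257, 1.725], 1],
  [[-0.008, -0.03, -0.01], [-0.226, 1.257, 1.725], 1],
  [[-0.008, -0.03, -0.01], [-0.226, 1.257, 1.725], 1],
  [[-0.008, -0.03, -0.01], [-0.226, 1.257, 1.725], 1],
  [[-0.008, -0.03, -0.01], [-0.226, 1.257, 1.725], 1],
  [[-0.008, -0.03, -0.01], [-0.226, 1.257, 1.725], 1],
  [[-0.008, -0.03, -0.01], [-0.226, 1.257, 1.725], 1],
  [[-0.008, -0.03, -0.01], [-0.226, 1.257, 1.725], 1],
])

```text
time_s: 39.2
position: [0.6052, 0.2021, 0.2124]
orientation: [2.805, -0.477, 0.629]
force: [1.5, 0.6, -1.8]
grip_width: 0.448
gripper_force: 25.0
```

```bash
python3 - <<'E'
from h import *
p,R=placed2(.12,up=.13); print(cur()[0],read_state()["joints"].round(2),p,rel(p,R))
E
```

```text
[0.60518328 0.20212352 0.2124323 ] [ 0.37 -0.25  1.91 -0.26  0.95  1.49] [0.62941001 0.10721712 0.20994146] ([-0.0333, 0.0907, 0.0164], [-0.067, 0.384, 0.517])
```

Emit:
play_rows([
  [[0, 0, 0], [-0.067, 0.384, 0.517], 1],
  [[0, 0, 0], [-0.067, 0.384, 0.517], 1],
  [[0, 0, 0], [-0.067, 0.384, 0.517], 1],
  [[0, 0, 0], [-0.067, 0.384, 0.517], 1],
  [[-0.01, 0.03, 0.005], [-0.067, 0.384, 0.517], 1],
  [[-0.022, 0.06, 0.01], [-0.067, 0.384, 0.517], 1],
  [[-0.033, 0.091, 0.016], [-0.067, 0.384, 0.517], 1],
  [[-0.033, 0.091, 0.016], [-0.067, 0.384, 0.517], 1],
  [[-0.033, 0.091, 0.016], [-0.067, 0.384, 0.517], 1],
])

```text
time_s: 39.95
position: [0.6301, 0.1055, 0.2102]
orientation: [3.134, -0.956, 0.046]
force: [-0.0, 0.8, -1.9]
grip_width: 0.449
gripper_force: 25.0
```

```bash
python3 - <<'E'
from h import *
p,R=placed2(.12,up=.13); print(cur()[0],read_state()["joints"].round(2),p,rel(p,R))
c=snap("wrist"); P,_=cloud(c,ymask(c)); s=(abs(P[:,0]-.635)<.06)&(abs(P[:,1]-.107)<.035)&(P[:,2]>.04); Q=P[s]
print("w",len(Q),np.percentile(Q,[1,50,99],axis=0).round(4).tolist()) if len(Q) else 0
c=snap("side"); P,_=cloud(c,ymask(c)); s=(abs(P[:,0]-.635)<.06)&(abs(P[:,1]-.107)<.04)&(P[:,2]>.04); Q=P[s]; print(len(Q),np.percentile(Q,[1,50,99],axis=0).round(4).tolist())
cv2.imwrite("pics/s12.png",cv2.resize(c["frame"][120:300,260:480,::-1],None,fx=3,fy=3))
E
```

```text
[0.63012516 0.10549031 0.21015994] [ 0.17 -0.41  2.15 -0.26  0.46  1.88] [0.62941001 0.10721712 0.20994146] ([-0.0005, -0.0018, -0.0004], [0.002, 0.004, 0.004])
w 11471 [[0.6145, 0.0864, 0.2076], [0.6193, 0.106, 0.2376], [0.6521, 0.1263, 0.2399]]
68 [[0.6165, 0.0886, 0.2366], [0.6311, 0.0972, 0.2394], [0.6521, 0.1212, 0.2421]]
```

View pics/s12.png

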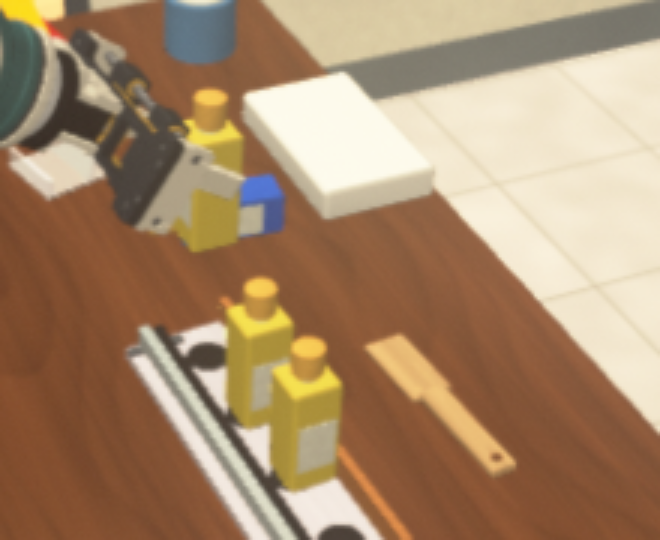

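The side crop shows the bottle upright in the grip at (210,170), with the other two standing. I'll lower it into the channel.

Emit:
play_rows([
  [[-0.033, -0.002, 0.023], [0, 0, 0], 1],
  [[-0.065, -0.002, 0.046], [0, 0, 0], 1],
  [[-0.085, -0.002, 0.06], [0, 0, 0], 1],
  [[-0.094, -0.002, 0.066], [0, 0, 0], 1],
  [[-0.1, -0.002, 0.07], [0, 0, 0], 1],
  [[-0.102, -0.002, 0.0715], [0, 0, 0], 1],
  [[-0.104, -0.002, 0.073], [0, 0, 0], 1],
  [[-0.104, -0.002, 0.073], [0, 0, 0], 1],
  [[-0.104, -0.002, 0.073], [0, 0, 0], 1],
  [[-0.104, -0.002, 0.073], [0, 0, 0], 1],
])

```text
time_s: 40.88
position: [0.6301, 0.1094, 0.0838]
orientation: [3.135, -0.957, 0.048]
force: [-0.4, -0.3, -2.0]
grip_width: 0.452
gripper_force: 25.0
```

```bash
python3 - <<'E'
from h import *
p,R=placed2(.12); print(cur()[0],read_state()["force"],p,rel(p,R))
c=snap("wrist"); P,_=cloud(c,ymask(c)); s=(abs(P[:,0]-.635)<.06)&(abs(P[:,1]-.107)<.035)&(P[:,2]>.04); Q=P[s]
print("w",len(Q),np.percentile(Q,[1,50,99],axis=0).round(4).tolist())
t=(Q[:,2]>.1); A=np.c_[Q[t][:,:2]-Q[t][:,:2].mean(0),np.ones(t.sum())]; print("top slope",np.linalg.lstsq(A,Q[t][:,2],rcond=None)[0])
E
```

```text
[0.63006473 0.10937088 0.08378477] [-0.36712412 -0.28555387 -2.04169412] [0.62941001 0.10721712 0.07994146] ([-0.0036, 0.0021, 0.0016], [-0.001, 0.003, 0.005])
w 13620 [[0.6143, 0.0899, 0.0812], [0.6216, 0.1115, 0.1116], [0.652, 0.1302, 0.1408]]
top slope [0.40751525 0.06555473 0.11561697]
```

Emit:
play_rows([
  [[-0.002, 0, 0.0014], [0, 0, 0], 1],
  [[-0.0033, 0, 0.0023], [0, 0, 0], 1],
  [[-0.0033, 0, 0.0023], [0, 0, 0], 1],
  [[-0.0033, 0, 0.0023], [0, 0, 0], 0],
  [[-0.0033, 0, 0.0023], [0, 0, 0], -0.35],
  [[-0.0033, 0, 0.0023], [0, 0, 0], -0.35],
  [[-0.0033, 0, 0.0023], [0, 0, 0], -0.35],
  [[-0.0033, 0, 0.0023], [0, 0, 0], -0.35],
  [[-0.0033, 0, -0.015], [0, 0, 0], -0.35],
  [[-0.0033, 0, -0.04], [0, 0, 0], -0.35],
  [[-0.0033, 0, -0.075], [0, 0, 0], -0.35],
  [[-0.0033, 0, -0.11], [0, 0, 0], -0.35],
])

```text
time_s: 41.93
position: [0.5417, 0.1055, 0.14]
orientation: [3.134, -0.954, 0.049]
force: [0.2, -0.4, 0.6]
grip_width: 0.676
gripper_force: 0.0
```

```bash
python3 - <<'E'
from h import *
c=snap("top")
for b in bottles(c): 
    if b["ctr"][1]<.6: print({k:(np.round(v,4).tolist()) for k,v in b.items() if k in("ctr","yaw","size","zq")})
h=c["hsv"]; m=((h[...,0]<6)|(h[...,0]>174))&(h[...,1]>180)&(h[...,2]>120)
P,uv=cloud(c,m); s=(P[:,2]>.096)&(P[:,2]<.11)&(P[:,1]<-.1)&(P[:,0]>.4)&(P[:,0]<.7); print("knob",P[s].mean(0))
print(cur()[0],rel([.52,-.15,.25],down(1.55)),rel([.52,.08,.25],down(1.55)))
E
```

```text
{'ctr': [0.6507, -0.0566], 'yaw': -3.0690999031066895, 'size': [43.0951, 54.8059], 'zq': [0.0455, 0.1073, 0.1123]}
{'ctr': [0.6486, 0.0275], 'yaw': 0.9866999983787537, 'size': [51.8839, 41.1112], 'zq': [0.0538, 0.1076, 0.1131]}
{'ctr': [0.6381, 0.112], 'yaw': 1.1318000555038452, 'size': [44.1106, 41.0417], 'zq': [0.0981, 0.1085, 0.1374]}
knob [ 0.5687917  -0.2894975   0.10020964]
[0.53989524 0.10562129 0.14691134] ([0.0665, 0.2548, -0.0838], [0.723, -0.767, -1.378]) ([0.0726, 0.025, -0.076], [0.723, -0.767, -1.378])
```

All three are upright with the lever open. I'll go to the knob, rising first.

Emit:
play_rows([
  [[0.03, 0.0, -0.04], [0, 0, 0], -0.1],
  [[0.05, 0.01, -0.07], [0, 0, 0], -0.1],
  [[0.073, 0.025, -0.09], [0, 0, 0], -0.1],
  [[0.067, 0.255, -0.084], [0.723, -0.767, -1.378], -0.1],
  [[0.067, 0.255, -0.084], [0.723, -0.767, -1.378], -0.1],
  [[0.067, 0.255, -0.084], [0.723, -0.767, -1.378], -0.1],
  [[0.067, 0.255, -0.084], [0.723, -0.767, -1.378], -0.1],
  [[0.067, 0.255, -0.084], [0.723, -0.767, -1.378], -0.1],
  [[0.067, 0.255, -0.084], [0.723, -0.767, -1.378], -0.1],
  [[0.067, 0.255, -0.084], [0.723, -0.767, -1.378], -0.1],
  [[0.067, 0.255, -0.084], [0.723, -0.767, -1.378], -0.1],
  [[0.067, 0.255, -0.084], [0.723, -0.767, -1.378], -0.1],
])

```text
time_s: 42.98
position: [0.5232, -0.1561, 0.2443]
orientation: [2.923, -0.483, 0.817]
force: [0.7, 0.3, -0.8]
grip_width: 0.547
gripper_force: 0.0
```

```bash
python3 - <<'E'
from h import *
print(rel([.569,-.2905,.2],down(1.55)),cur()[0],read_state()["joints"].round(2))
E
```

```text
([-0.0796, 0.1206, 0.0353], [0.382, -0.382, -0.768]) [ 0.5231915  -0.15606174  0.24434262] [-0.54 -0.4   1.96  0.43  1.26  0.2 ]
```

Emit:
play_rows([
  [[0, 0, 0], [0.382, -0.382, -0.768], -0.1],
  [[0, 0, 0], [0.382, -0.382, -0.768], -0.1],
  [[0, 0, 0], [0.382, -0.382, -0.768], -0.1],
  [[0, 0, 0], [0.382, -0.382, -0.768], -0.1],
  [[-0.02, 0.03, 0.009], [0.382, -0.382, -0.768], -0.1],
  [[-0.04, 0.06, 0.018], [0.382, -0.382, -0.768], -0.1],
  [[-0.06, 0.09, 0.027], [0.382, -0.382, -0.768], -0.1],
  [[-0.08, 0.121, 0.035], [0.382, -0.382, -0.768], -0.1],
  [[-0.08, 0.121, 0.035], [0.382, -0.382, -0.768], -0.1],
  [[-0.08, 0.121, 0.035], [0.382, -0.382, -0.768], -0.1],
  [[-0.08, 0.121, 0.035], [0.382, -0.382, -0.768], -0.1],
])

```text
time_s: 43.9
position: [0.5695, -0.2848, 0.2003]
orientation: [3.139, -0.003, 1.549]
force: [0.2, -0.2, 0.8]
grip_width: 0.55
gripper_force: 0.0
```

```bash
python3 - <<'E'
from h import *
print(rel([.569,-.2905,.097],down(1.55)),cur()[0],read_state()["joints"].round(2))
c=snap("top")
for b in bottles(c): 
    if b["ctr"][1]<.6: print({k:(np.round(v,4).tolist()) for k,v in b.items() if k in("ctr","yaw","size","zq")})
E
```

```text
([-0.006, -0.0006, 0.1032], [0.002, -0.003, -0.001]) [ 0.5694927  -0.28479645  0.20025708] [-0.51  0.05  1.58  0.    1.51 -0.48]
{'ctr': [0.6513, -0.0559], 'yaw': 0.47540000081062317, 'size': [54.6121, 43.7486], 'zq': [0.0435, 0.1074, 0.1123]}
{'ctr': [0.6486, 0.0275], 'yaw': 1.0130000114440918, 'size': [51.8803, 41.1001], 'zq': [0.0547, 0.1075, 0.113]}
{'ctr': [0.6381, 0.112], 'yaw': 1.1318000555038452, 'size': [44.1106, 41.0417], 'zq': [0.0994, 0.1088, 0.1367]}
```

All three are still standing. I'll cage the knob, then close.

Emit:
play_rows([
  [[-0.006, -0.001, 0.03], [0, 0, 0], -0.1],
  [[-0.006, -0.001, 0.07], [0, 0, 0], -0.1],
  [[-0.006, -0.001, 0.103], [0, 0, 0], -0.1],
  [[-0.006, -0.001, 0.103], [0, 0, 0], 0.25],
  [[-0.006, -0.001, 0.103], [0, 0, 0], 0.25],
  [[-0.006, -0.001, 0.103], [0, 0, 0], 0.25],
  [[-0.006, -0.001, 0.103], [0, 0, 0], 0.25],
  [[-0.006, -0.001, 0.103], [0, 0, 0], 0.25],
])

```text
time_s: 44.62
position: [0.5695, -0.2911, 0.1001]
orientation: [3.136, -0.001, 1.55]
force: [-0.4, -0.7, 0.1]
grip_width: 0.373
gripper_force: 0.0
```

Emit:
play_rows([
  [[0.0, -0.011, 0], [0, 0, 0.071], 0.25],
  [[0.0014, -0.0213, 0], [0, 0, 0.185], 0.25],
  [[0.0038, -0.0313, 0], [0, 0, 0.299], 0.25],
  [[0.0074, -0.0409, 0], [0, 0, 0.413], 0.25],
  [[0.012, -0.0501, 0], [0, 0, 0.527], 0.25],
  [[0.0177, -0.0586, 0], [0, 0, 0.641], 0.25],
  [[0.0243, -0.0665, 0], [0, 0, 0.756], 0.25],
  [[0.0317, -0.0736, 0], [0, 0, 0.87], 0.25],
  [[0.0399, -0.0797, 0], [0, 0, 0.984], 0.25],
  [[0.0488, -0.0849, 0], [0, 0, 1.098], 0.25],
  [[0.0582, -0.0891, 0], [0, 0, 1.212], 0.25],
  [[0.068, -0.0922, 0], [0, 0, 1.326], 0.25],
])

```text
time_s: 45.62
position: [0.4781, -0.2208, 0.099]
orientation: [3.142, -0.005, 0.218]
force: [0.5, 0.1, -0.1]
grip_width: 0.378
gripper_force: 0.0
```

Emit:
play_rows([
  [[0.001, -0.005, 0], [0, 0, 0.06], 0.25],
  [[0.001, -0.01, 0], [0, 0, 0.11], 0.25],
  [[0.001, -0.01, 0], [0, 0, 0.11], 0.25],
  [[0.001, -0.01, 0], [0, 0, 0.11], 0.25],
  [[0.001, -0.01, 0], [0, 0, 0.11], -0.1],
  [[0.001, -0.01, 0], [0, 0, 0.11], -0.1],
  [[0.001, -0.01, 0], [0, 0, 0.11], -0.1],
  [[0.001, -0.01, -0.04], [0, 0, 0.11], -0.1],
  [[0.001, -0.01, -0.08], [0, 0, 0.11], -0.1],
  [[0.001, -0.01, -0.12], [0, 0, 0.11], -0.1],
  [[-0.05, -0.01, -0.15], [0, 0, 0.11], -0.1],
  [[-0.08, -0.01, -0.15], [0, 0, 0.11], -0.1],
])

```text
time_s: 46.62
position: [0.4021, -0.2284, 0.25]
orientation: [3.141, -0.006, 0.117]
force: [-0.2, -1.3, 0.3]
grip_width: 0.548
gripper_force: 0.0
```

```bash
python3 - <<'E'
from h import *
for n in("top","side"):
    c=snap(n); h=c["hsv"]; m=((h[...,0]<6)|(h[...,0]>174))&(h[...,1]>180)&(h[...,2]>120)
    P,uv=cloud(c,m); s=(P[:,2]>.096)&(P[:,2]<.11)&(P[:,1]<-.1)&(P[:,0]>.4)&(P[:,0]<.7)
    if s.sum(): print(n,s.sum(),P[s].mean(0))
    for b in bottles(c): 
        if b["ctr"][1]<.6: print(n,{k:(np.round(v,4).tolist()) for k,v in b.items() if k in("ctr","yaw","size","zq")})
cv2.imwrite("pics/s13.png",c["frame"][:,:,::-1])
print(cur()[0])
E
```

```text
top 69 [ 0.47710865 -0.20991833  0.10083824]
top {'ctr': [0.6525, -0.0559], 'yaw': 0.47769999504089355, 'size': [52.0749, 43.7489], 'zq': [0.0554, 0.1075, 0.1129]}
top {'ctr': [0.6484, 0.1122], 'yaw': 1.1341999769210815, 'size': [44.2064, 41.092], 'zq': [0.1027, 0.1092, 0.1368]}
top {'ctr': [0.6486, 0.0275], 'yaw': 1.0128999948501587, 'size': [51.867, 41.1148], 'zq': [0.0592, 0.1077, 0.1156]}
side 95 [ 0.47641831 -0.2128936   0.1011972 ]
[ 0.3988873  -0.22934353  0.24921421]
```

View pics/s13.png

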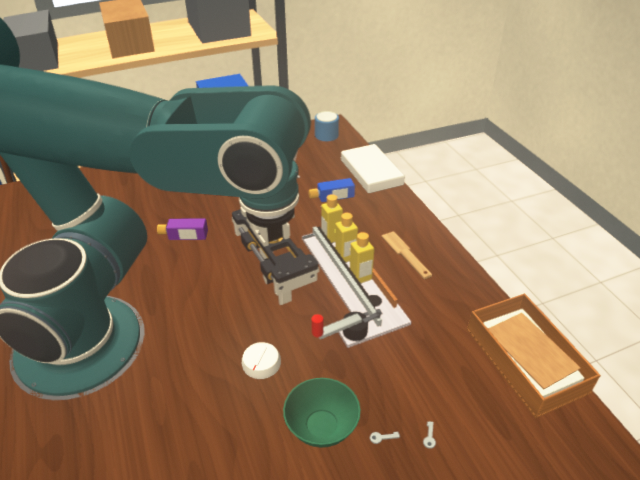

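The side view shows all three bottles upright and clamped, at (332,220), (346,240) and (361,260). The lever is shut with its knob at (318,325), and the robot is touching nothing. Handing in.

```bash
python3 -c "
from plant import sign_off; print(sign_off())"
```

```text
the job is handed in; nothing more can be done
None
```

I handed the job in with all three yellow bottles standing clamped in the rack and the lever shut; one bottle toppled partway, so I reopened the lever, restood it and closed again, and the hand-in gave no verdict.

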